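# Release a locked centrifuge lid through its hidden release slot

### The job

The power is off and the lid of the bench centrifuge is locked. Take the release rod from its stand, feel with its tip under the lid's front lip for the release slot hidden in the sloping face, and push the latch behind it fully in, so that the lid comes ajar; do not touch the lid itself with the robot or the rod. Then put the rod back in its stand, upright and fully down, and leave the rack, bottle and jar undisturbed.

Things in the scene. Friction and masses are not known exactly. Their poses are not given: they have to be found in the camera images.
- rod_handle (a point): Centre of the square black handle (22 x 22 mm, 60 mm long) of the loose release rod, about 0.12 kg. z runs along the rod from tip to handle, x and y square to the handle's flats. Below the handle is a round collar, 40 mm across, 6 mm thick, underside 36 mm below the handle's centre; then a round steel shaft, 8 mm thick, 110 mm long. At the start it hangs upright in its stand by the collar.
- rod_tip (a point): The rounded end (4 mm radius) of the rod's shaft, 146 mm from the handle's centre; same axes as the handle.
- stand: Fixed grey stand, a block 70 x 70 mm and 120 mm tall with a square through hole, 21 mm wide, down its middle. The origin is the centre of its underside, z up. The rod's collar rests on its top, with the tip then 10 mm above the table. Stands left or right of the centrifuge.
- centrifuge: Fixed white bench centrifuge, 280 mm wide (y), 350 mm deep (x -180 to 170 mm), 180 mm high plus lid. Origin: centre of its underside; z up; its front, with the sloping face, looks to its own -x, towards the robot. The lid's front lip, 12 mm thick, overhangs the sloping face to x = -163 mm, its underside 182 mm up.
- window: The sloping metal face under the lip, 60 mm (x) by 110 mm (y), in a white frame 3 mm proud. Origin: middle of the metal's surface; z: outward normal, 35 degrees from vertical, up and to the robot; x up the slope; y level. It hides the release slot: 13 mm wide (y), 24 mm long (x), centred at x = 0 and at an unknown y within 38 mm of the middle. A rod along z at x = 0 clears the lip by 15 mm.
- latch (a joint): Travel of the latch plate behind the slot, in m: 0 locked, 0.010 fully in. It lies 14 mm below the metal's surface, fills the slot and moves with it, goes in along the window's -z against about 10 N and stays where it is left.
- lid_front (a point): Middle of the lid's front edge, half-way through its thickness, 188 mm above the table when locked. As the latch goes in the lid rises about its rear hinge, and the edge comes up 36 mm when the latch is fully in. It stays ajar.
- rack_mid (a point): Middle (50 mm up) of a loose white tube rack, 90 x 70 mm, 103 mm tall, on the other side from the stand. Bystander.
- bottle_mid (a point): Middle of a loose amber bottle, 60 mm across, 130 mm tall. Bystander.
- jar_mid (a point): Middle of a loose white jar, 64 mm across, 75 mm tall. Bystander.
There are look-alikes about, which are no part of the job. Leave any purple look-alike of the stand alone. Of the things shaped like the part that bears rod_handle, the black one is meant.

How it is judged:
On the way, in this order (a step that is already met when the one before it is completed fails the run):
1. the rod is out of its stand (z of rod_tip in the frame of stand above 0.12 m), for 0.1 s.
2. the latch is pushed fully in (at least 8.5 of 10 mm) by the rod's tip through the slot (value of joint latch above 0.0085 m and z of rod_tip in the frame of window between -0.035 and -0.018 m and x of rod_tip in the frame of window between -0.016 and 0.016 m and y of rod_tip in the frame of window between -0.05 and 0.05 m), for 0.1 s.
At the end, for the whole second after the job is handed in: The latch is at least 8.5 mm in and the lid ajar, its front edge risen by more than 28 mm; the rod is back in its stand, its handle within 10 mm of the stand's axis, upright within 0.08 rad, its collar down on the stand (tip 5 to 14 mm above the stand's underside) (value of joint latch above 0.0085 m and z of lid_front in the frame of centrifuge above 0.216 m and horizontal distance between rod_handle and stand below 0.01 m and z of rod_tip in the frame of stand between 0.005 and 0.014 m and angle between rod_tip's own z axis and vertical below 0.08 rad); the robot touches nothing.
It fails at once if the lid itself is touched by the robot or the rod (pushed with more than 3 N) (contact force between any of the arm, the fingers, rod and lid above 3 N).
It fails at once if the tube rack, bottle or jar is moved by more than 20 mm (distance of any of rack_mid, bottle_mid, jar_mid from where it was at the start of the episode above 0.02 m).
It also fails if it takes over 67 s, if anything falls off the work surface, if the arm or the gripper's body presses on something with over 40 N, if the wrist force passes 120 N, or if a joint passes its speed limit or range.

### The arm

A 7-joint arm with a two-finger parallel gripper is mounted at the origin on the work surface. World frame = base frame: x ahead of the robot, y to its left, z up, the work surface at z = 0. Lengths are in m, angles in rad, forces in N, time in s.
With the tool pointing down it reaches from about 0.4 to 0.75 m from the base axis. Payload 19.5 kg.
Tool frame: the origin (TCP) lies on the mounting face of the last link; the fingertips stand 173 mm ahead of it and the grasp point (between the pads) lies 155 mm ahead of it; x points along the fingers, z is the direction in which the jaws open and shut, and the axes are right-handed (so a half turn about x gives the same grasp; the last joint's range is limited). The gripper opens to 85 mm and grips with 20 to 120 N. Pads are 22 mm wide; open, the fingers measure 114 mm over their backs; the gripper's body (76 mm by 85 mm) begins 54 mm behind the grasp point. The pads swing forward as they close: fully open they stand 13 mm farther back than shut.
Start: joints at [-1.301, 0.707, -0.028, 1.485, 0.022, 0.951, -0.075], TCP at [0.176, 0.547, 0.405] pointing down, gripper open.
Joint ranges: [-2.71, 2.71], [-0.32, 2.16], [-1.57, 1.52], [0, 2.45], [-1.46, 4.6], [0, 2.02], [-2.83, 2.83]. Speed limits (rad/s): [1.89, 1.89, 2.57, 2.57, 3.01, 3.01, 3.01].

### API

Orientations are given as a rotation vector (axis times angle).
In Python, from bench import ctrl gives the robot as it stands. The module is installed in compiled form; this text tells all that it offers.
- The arm moves only by the tool jog_arm, never from a script. Its argument "moves" is a list of rows, each an object with "gripper": the finger opening in mm, from 0 to 85.4; "xyz": the shift along the tool's x, y, z in mm, a list of three; "roll": the turn about the tool's x in rad. In form: [{"gripper": gripper, "xyz": [tx, ty, tz], "roll": roll}, ...]. A call has 1 to 12 rows; each row shifts and turns the commanded pose from where the row before left it, along the tool's axes as they then stand; what a row does not reach is not made up. A row lasts 1/8 s, in which the tool goes at most 62.5 mm and 10.7 degrees, less where a joint would pass 70% of its speed; a pose out of reach is approached as far as the arm can. A call with a gripper value outside its range is refused whole. The fingers move at their own pace and stop on an object; "force" is the grip in N (left out, the last holds). Time passes only in rows, so rows that do not move let the fingers close. It gives the time, the measured TCP pose, the force and the opening at its end, in the units of the state.
- ctrl.sense(): the state, without advancing time (a new reading comes with each control period).
- ctrl.get_image(name): name is "side" or "top" or "wrist"; returns a dict with "image" (480x640x3 uint8, red, green, blue), "fov_y" (degrees; the focal length in pixels is half the picture's height over the tangent of half this angle, whatever the lens; pixels are square), "cx", "cy" (the principal point, pixels), "view" (4x4, takes a point from world to camera coordinates). Camera axes: x right, y up, looking along -z (the intrinsics and any distortion apply to the point x, -y, -z); pixel columns grow to the right and rows downward; lengths in m; the calibration is good to about 2 mm. A picture is of the moment at which its call begins. There is no depth.
- ctrl.sign_off(): hands the job in, once; it reports no verdict.
The state is a dict: "time": time; "joints": joint angles; "joint_velocities": joint speeds; "joint_efforts": joint torques, N m; "tcp_pos": TCP position; "tool_rot": TCP orientation; "ft_force": force on the tool from outside, world axes, zero at the start; "wrist_torque": the same for the moment, N m; "finger_gap": finger opening in m.
Only numpy, scipy, OpenCV 4.12 (cv2) and the standard library are available. Lean on these libraries where they do the work, as an engineer would, in place of code of your own. Each camera call takes 0.05 s, during which the arm holds its last target.

## Working session

There is one attempt and no reset: what is moved stays moved. The work goes in short steps, Python scripts to look and compute and a tool call to move; the robot and the scene stay as the last step left them, time stands still between calls to the robot, and variables do not carry over. Pictures are saved under pics/ and viewed, and the job is handed in when it is done.

Besides the shell and the picture viewer there is one more tool, called as name(argument=value, ...) on one line, values as JSON. jog_arm: Moves the arm, as the interface text tells. Its arguments: {"type":"object","properties":{"moves":{"type":"array"},"force":{"type":"number"}},"required":["moves"]}

```bash
mkdir -p pics; cat > h.py <<'E'
import numpy as np, cv2, pickle
from bench import ctrl
from scipy.spatial.transform import Rotation as R
def cam(d):
    f=240/np.tan(np.radians(d['fov_y'])/2); return f,d['cx'],d['cy'],np.array(d['view'])
def proj(d,P):
    f,cx,cy,V=cam(d); p=np.atleast_2d(P)@V[:3,:3].T+V[:3,3]
    return np.c_[cx+f*p[:,0]/-p[:,2], cy-f*p[:,1]/-p[:,2]]
def ray(d,uv):
    f,cx,cy,V=cam(d); uv=np.atleast_2d(uv)
    r=np.c_[(uv[:,0]-cx)/f,-(uv[:,1]-cy)/f,-np.ones(len(uv))]
    Rt=V[:3,:3].T; return -Rt@V[:3,3], r@V[:3,:3]
def onplane(d,uv,z):
    o,r=ray(d,uv); return o+r*((z-o[2])/r[:,2])[:,None]
def tri(obs):
    A=np.zeros((3,3));b=np.zeros(3)
    for d,uv in obs:
        o,r=ray(d,uv); r=r[0]/np.linalg.norm(r[0]); M=np.eye(3)-np.outer(r,r); A+=M;b+=M@o
    return np.linalg.solve(A,b)
def snap(n,tag):
    d=ctrl.get_image(n); pickle.dump(d,open(f'pics/{n}_{tag}.pkl','wb')); cv2.imwrite(f'pics/{n}_{tag}.png',d['image'][:,:,::-1]); return d
def load(n,tag): return pickle.load(open(f'pics/{n}_{tag}.pkl','rb'))
E
python3 - <<'E'
from h import *
for n in ('side','top','wrist'):
    d=snap(n,'0'); print(n,d.keys(),d['fov_y'],d['cx'],d['cy'],np.round(d['view'],3).tolist())
s=ctrl.sense(); print(s)
E
```

```text
side dict_keys(['image', 'fov_y', 'cx', 'cy', 'view']) 54.277212054595736 323.8396384271891 240.9974874678489 [[0.918, -0.396, -0.009, -0.529], [0.294, 0.664, 0.687, -0.246], [-0.266, -0.634, 0.726, -1.092], [0.0, 0.0, 0.0, 1.0]]
top dict_keys(['image', 'fov_y', 'cx', 'cy', 'view']) 54.654865845127134 322.6729732101256 236.28766401037566 [[-0.024, -1.0, -0.003, -0.022], [0.997, -0.024, 0.077, -0.589], [-0.077, -0.002, 0.997, -1.241], [0.0, 0.0, 0.0, 1.0]]
wrist dict_keys(['image', 'fov_y', 'cx', 'cy', 'view']) 71.4660789117121 324.45569357801634 239.6484811266848 [[0.307, 0.952, -0.002, -0.575], [-0.9, 0.289, -0.326, 0.042], [-0.309, 0.102, 0.945, -0.382], [0.0, 0.0, 0.0, 1.0]]
{'time': 0.15, 'joints': array([-1.3007074 ,  0.70693226, -0.02762699,  1.48486592,  0.0220031 ,
        0.95093964, -0.07547514]), 'joint_velocities': array([ 0.00082464, -0.0033048 , -0.00045128, -0.00032071, -0.00132565,
       -0.00136661,  0.00279975]), 'joint_efforts': array([ 1.45791309e-03, -8.83306646e+01,  1.23523023e+00, -2.36194664e+01,
        1.70356646e-02,  5.24961040e-03, -7.24932391e-06]), 'tcp_pos': array([0.17636233, 0.54722796, 0.40435671]), 'tool_rot': array([-0.97706383,  1.34139424,  0.97621489]), 'ft_force': array([0.18274305, 0.53469603, 0.12022432]), 'wrist_torque': array([ 0.00110856,  0.02568866, -0.02906161]), 'finger_gap': 0.08550177007467047}
```

View pics/side_0.png

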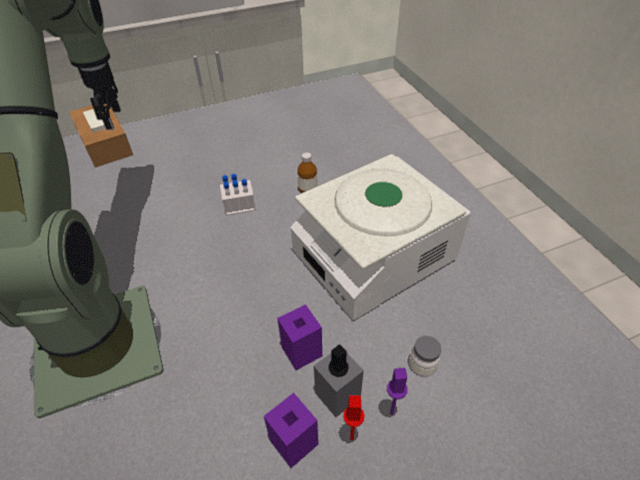

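View pics/top_0.png

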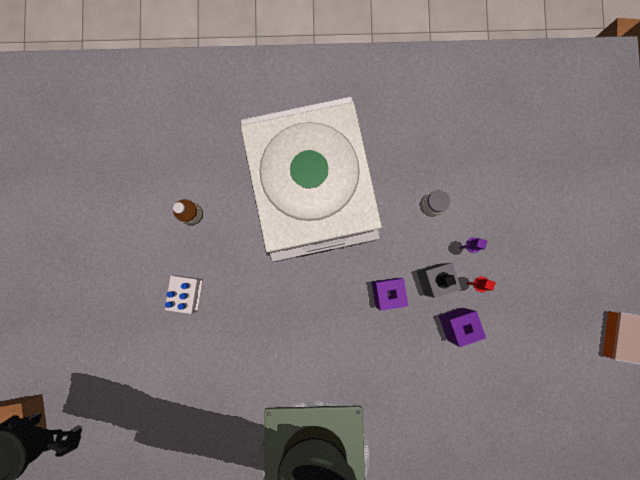

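View pics/wrist_0.png

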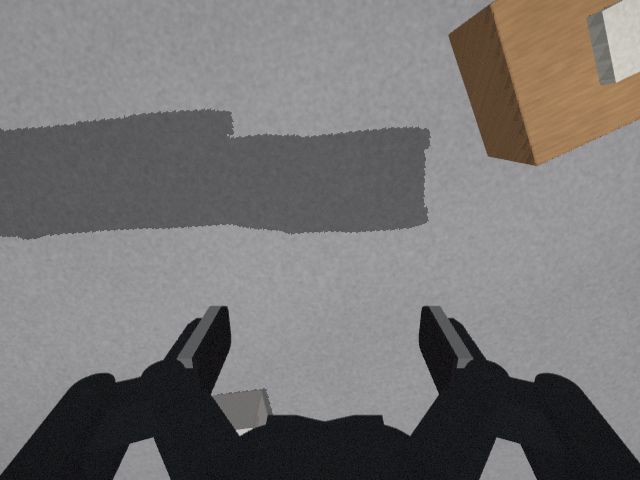

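```bash
python3 - <<'E'
from h import *
s=ctrl.sense(); print(R.from_rotvec(s['tool_rot']).as_matrix().round(4))
d=load('top',0);im=d['image'][:,:,::-1]
cv2.imwrite('pics/c1.png',cv2.resize(im[180:360,360:520],None,fx=4.5,fy=4.5*0.74,interpolation=3)[:600,:800])
cv2.imwrite('pics/c2.png',cv2.resize(load('side',0)['image'][300:475,250:450,::-1],None,fx=3.4,fy=3.4,interpolation=3))
cv2.imwrite('pics/c3.png',cv2.resize(im[80:280,225:400],None,fx=3,fy=3,interpolation=3))
E
```

```text
[[-2.000e-04 -9.518e-01  3.067e-01]
 [-8.000e-04  3.067e-01  9.518e-01]
 [-1.000e+00 -0.000e+00 -8.000e-04]]
```

View pics/c1.png

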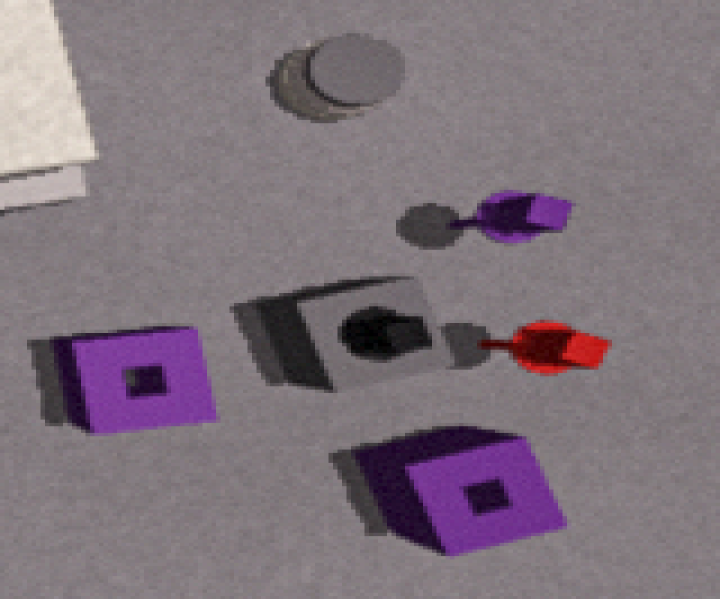

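View pics/c2.png

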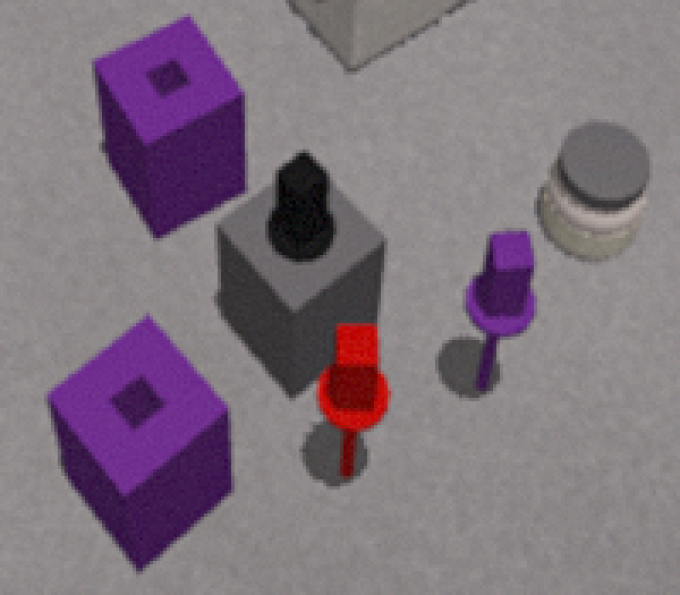

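View pics/c3.png

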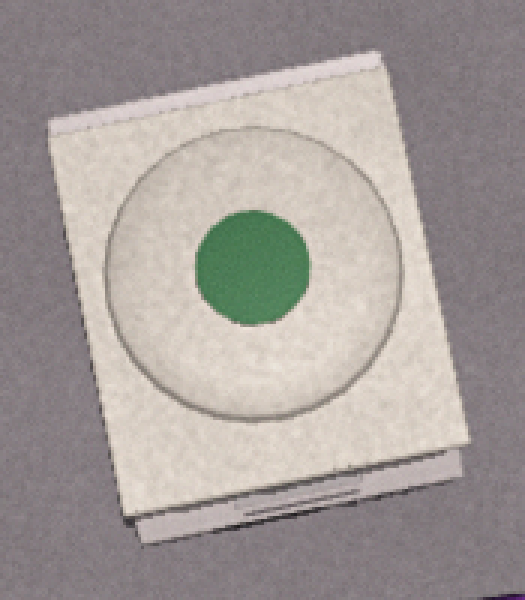

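```bash
python3 - <<'E'
from h import *
t=load('top',0);s=load('side',0)
def masks(d):
    im=d['image'].astype(int);h=cv2.cvtColor(d['image'],cv2.COLOR_RGB2HSV)
    return im,h
for n,d in (('top',t),('side',s)):
    im,h=masks(d)
    red=(im[...,0]>150)&(im[...,1]<60)&(im[...,2]<60)
    pur=(h[...,0]>130)&(h[...,0]<150)&(h[...,1]>100)
    blk=(im.max(2)<35)
    for nm,m in(('red',red),('pur',pur),('blk',blk)):
        k,l,st,c=cv2.connectedComponentsWithStats(m.astype(np.uint8))
        print(n,nm,[(st[i].tolist(),c[i].round(1).tolist()) for i in range(1,k) if st[i,4]>25])
# green disc top
    g=(h[...,0]>50)&(h[...,0]<90)&(h[...,1]>80)&(h[...,2]>50)
    k,l,st,c=cv2.connectedComponentsWithStats(g.astype(np.uint8))
    print(n,'green',[(st[i].tolist(),c[i].round(1).tolist()) for i in range(1,k) if st[i,4]>200])
cv2.imwrite('pics/c4.png',cv2.resize(s['image'][220:330,280:400,::-1],None,fx=5.4,fy=5.4,interpolation=cv2.INTER_CUBIC))
cv2.imwrite('pics/c5.png',cv2.resize(t['image'][225:265,260:390,::-1],None,fx=6,fy=6,interpolation=cv2.INTER_CUBIC))
cv2.imwrite('pics/c6.png',cv2.resize(t['image'][255:310,405:500,::-1],None,fx=8,fy=8,interpolation=cv2.INTER_CUBIC))
E
```

```text
top red [([485, 280, 10, 10, 72], [489.6, 284.7])]
top pur [([460, 237, 27, 16, 256], [474.6, 244.5]), ([372, 278, 36, 32, 938], [389.6, 293.6]), ([439, 308, 47, 39, 1263], [462.1, 326.5])]
top blk [([417, 269, 16, 27, 107], [425.0, 282.2]), ([436, 272, 20, 16, 195], [444.6, 279.7]), ([0, 414, 82, 63, 1920], [38.6, 437.4]), ([278, 426, 69, 49, 831], [313.0, 439.9]), ([292, 463, 55, 17, 632], [314.7, 472.9]), ([2, 468, 17, 12, 40], [8.8, 474.6])]
top green [([291, 151, 37, 37, 1078], [308.9, 168.6])]
side red [([349, 395, 12, 13, 136], [354.5, 401.1]), ([344, 409, 20, 18, 135], [354.1, 419.3])]
side pur [([278, 305, 44, 65, 2015], [300.5, 336.3]), ([387, 368, 20, 47, 522], [397.3, 386.1]), ([264, 393, 54, 74, 2509], [291.8, 429.2])]
side blk [([51, 0, 25, 20, 101], [65.0, 11.4]), ([90, 0, 12, 26, 185], [96.3, 11.2]), ([72, 54, 48, 75, 1291], [100.8, 87.3]), ([0, 107, 58, 11, 268], [32.8, 111.6]), ([65, 222, 29, 63, 1327], [79.2, 252.7]), ([303, 249, 22, 31, 168], [313.8, 263.7]), ([48, 305, 74, 52, 246], [93.2, 339.7]), ([329, 345, 19, 32, 421], [338.3, 361.8])]
side green [([366, 182, 36, 24, 667], [383.4, 193.9])]
```

View pics/c4.png

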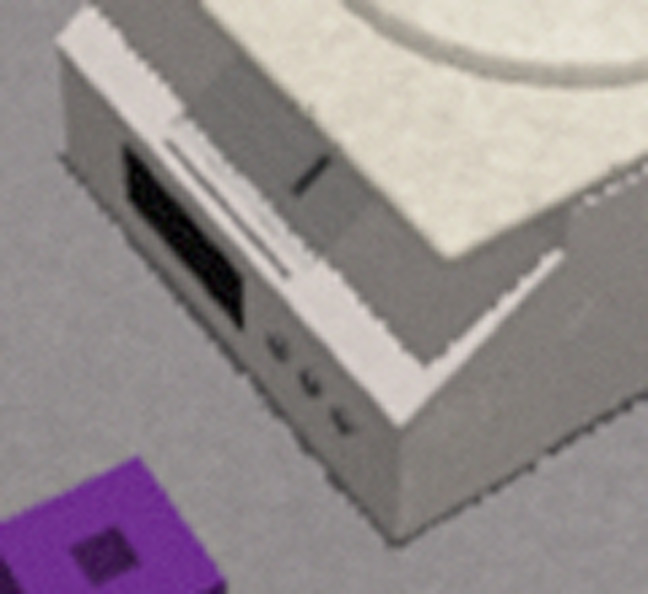

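View pics/c5.png

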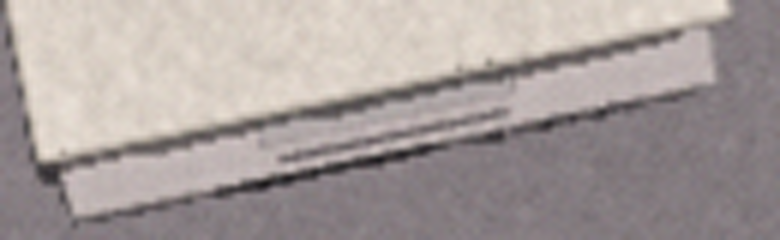

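View pics/c6.png

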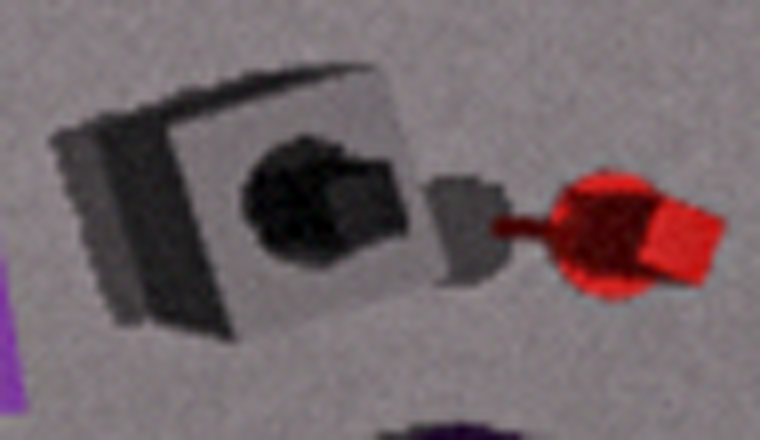

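```bash
python3 - <<'E'
from h import *
t=load('top',0);s=load('side',0)
def cr(pts,k,o): return np.array(pts,float)/k+np.array(o)-0.5+0.5/k
st=onplane(t,cr([(168,127),(378,68),(447,285),(235,340)],8,(405,255)),.12)
c=st.mean(0);print('stand',c.round(4));e=np.roll(st,-1,0)-st
print([ (round(np.linalg.norm(v)*1e3,1),round(np.degrees(np.arctan2(v[1],v[0])),1)) for v in e])
print('handletop',onplane(t,cr([(330,178),(395,163),(408,232),(335,240)],8,(405,255)).mean(0),.186).round(4))
ss=cr([(217,225),(302,150),(385,242),(293,310)],3.4,(250,300)); p=onplane(s,ss,.12);print('stand side',p.mean(0).round(4),p.round(3).tolist())
lid=onplane(t,cr([(123,516),(468,442),(383,65),(48,130)],3,(225,80)),.194);print('lid',lid.round(4).tolist())
e=np.roll(lid,-1,0)-lid
print([ (round(np.linalg.norm(v)*1e3,1),round(np.degrees(np.arctan2(v[1],v[0])),1)) for v in e])
b=onplane(s,cr([(62,158),(400,545)],5.4,(280,220)),0);print('bottom',b.round(4),np.linalg.norm(b[0]-b[1]),np.degrees(np.arctan2(*(b[0]-b[1])[[1,0]])))
print('green',onplane(t,[308.9,168.6],.2),onplane(s,[383.4,193.9],.2),tri([(t,[308.9,168.6]),(s,[383.4,193.9])]))
print('red',tri([(t,[489.6,284.7]),(s,[354.5,401.1])]),'bottle',onplane(t,[187,212],.065),'rack',onplane(t,[183,294],.1),'jar',onplane(t,[435,203],.07))
E
```

```text
stand [ 0.4639 -0.3333  0.12  ]
[(np.float64(68.3), np.float64(-75.8)), (np.float64(70.2), np.float64(-164.8)), (np.float64(68.3), np.float64(103.1)), (np.float64(68.8), np.float64(15.3))]
handletop [[ 0.4655 -0.3342  0.186 ]]
stand side [ 0.464  -0.3315  0.12  ] [[0.422, -0.309, 0.12], [0.487, -0.284, 0.12], [0.506, -0.358, 0.12], [0.441, -0.374, 0.12]]
lid [[0.5419, 0.0978, 0.194], [0.5936, -0.1736, 0.194], [0.8984, -0.1156, 0.194], [0.8518, 0.1534, 0.194]]
[(np.float64(276.3), np.float64(-79.2)), (np.float64(310.3), np.float64(10.8)), (np.float64(273.0), np.float64(99.8)), (np.float64(314.9), np.float64(-169.8))]
bottom [[ 0.5234  0.1064  0.    ]
 [ 0.5794 -0.1755  0.    ]] 0.2874735611632508 101.22729558124011
green [[ 0.73565509 -0.00790442  0.2       ]] [[0.74203541 0.00982759 0.2       ]] [ 0.73109684 -0.00824462  0.21821905]
red [ 0.45151598 -0.42885071  0.17587388] bottle [[0.65771937 0.32038852 0.065     ]] rack [[0.44406376 0.32044213 0.1       ]] jar [[ 0.6652027  -0.33392268  0.07      ]]
```

```bash
cat >> h.py <<'E'
def plan(target,yaw=None):
    """shift in tool mm to target TCP xyz; yaw of jaw axis deg; roll"""
    s=ctrl.sense();M=R.from_rotvec(s['tool_rot']).as_matrix()
    cy=np.degrees(np.arctan2(M[1,2],M[0,2]))
    print('tcp',s['tcp_pos'].round(4),'jaw yaw',cy.round(2),'F',s['ft_force'].round(2),'gap',round(s['finger_gap'],4),'t',s['time'])
    print('shift mm',(M.T@(np.array(target)-s['tcp_pos'])*1e3).round(1), 'roll',None if yaw is None else round(-np.radians(yaw-cy),4))
E
python3 - <<'E'
from h import *
d=load('wrist',0);V=np.array(d['view']);o=-V[:3,:3].T@V[:3,3]
s=ctrl.sense();M=R.from_rotvec(s['tool_rot']).as_matrix()
print('cam in tool',(M.T@(o-s['tcp_pos'])).round(4),'look',(M.T@(-V[2,:3])).round(3),'right',(M.T@V[0,:3]).round(3))
plan([0.50,-0.04,.42],100.6)
E
```

```text
cam in tool [0.0306 0.0846 0.0006] look [ 0.945 -0.326 -0.002] right [ 0.002 -0.     1.   ]
tcp [0.1764 0.5472 0.4044] jaw yaw 72.14 F [0.18 0.53 0.12] gap 0.0855 t 0.15
shift mm [ -15.2 -488.2 -459.7] roll -0.4968
```

jog_arm(moves=[{"gripper":85,"xyz":[-1.5,-41,-38],"roll":0},{"gripper":85,"xyz":[-1.5,-41,-38],"roll":0},{"gripper":85,"xyz":[-1.5,-41,-38],"roll":0},{"gripper":85,"xyz":[-1.5,-41,-38],"roll":0},{"gripper":85,"xyz":[-1.5,-41,-38],"roll":0},{"gripper":85,"xyz":[-1.5,-41,-38],"roll":0},{"gripper":85,"xyz":[-1.5,-41,-38],"roll":0},{"gripper":85,"xyz":[-1.5,-41,-38],"roll":0},{"gripper":85,"xyz":[-1.5,-41,-38],"roll":0},{"gripper":85,"xyz":[-1.5,-41,-38],"roll":0},{"gripper":85,"xyz":[-1.5,-41,-38],"roll":0},{"gripper":85,"xyz":[0,0,0],"roll":-0.1}])

```text
time: 1.65
tcp_pos: [0.4784, 0.0076, 0.4208]
tool_rot: [-1.05, 1.304, 1.048]
ft_force: [-0.0, 1.9, 0.1]
finger_gap: 0.0852
```

```bash
python3 - <<'E'
from h import *
plan([0.515,-0.04,.42],100.6)
E
```

```text
tcp [0.4784 0.0076 0.4208] jaw yaw 77.64 F [-0.01  1.88  0.09] gap 0.0852 t 1.65
shift mm [  0.9 -45.9 -38.7] roll -0.4007
```

jog_arm(moves=[{"gripper":85,"xyz":[0.9,-46,-38],"roll":0},{"gripper":85,"xyz":[0,0,0],"roll":-0.13},{"gripper":85,"xyz":[0,0,0],"roll":-0.13},{"gripper":85,"xyz":[0,0,0],"roll":-0.14},{"gripper":85,"xyz":[0,0,0],"roll":0}])

```text
time: 2.28
tcp_pos: [0.5144, -0.036, 0.4202]
tool_rot: [-1.345, 1.115, 1.346]
ft_force: [0.5, -0.2, 0.6]
finger_gap: 0.085
```

```bash
python3 - <<'E'
from h import *
snap('wrist',1)
plan([0.515,-0.04,.42],100.6)
E
```

```text
tcp [ 0.5144 -0.0359  0.4202] jaw yaw 100.59 F [-0.51  0.46  0.17] gap 0.0852 t 2.325
shift mm [ 0.2  0.1 -4.1] roll -0.0001
```

View pics/wrist_1.png

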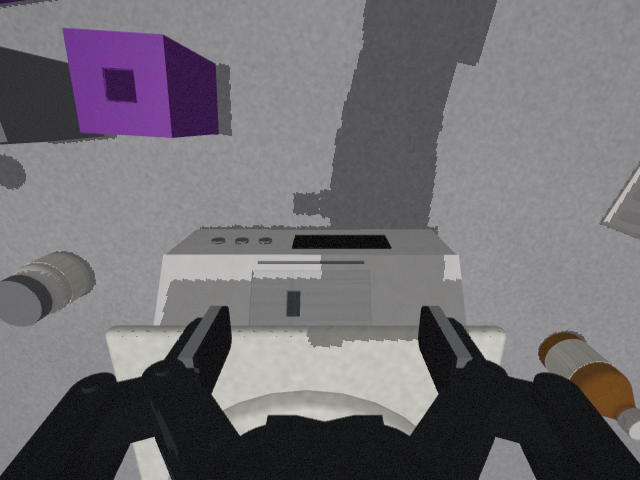

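```bash
python3 - <<'E'
from h import *
d=load('wrist',1)
cv2.imwrite('pics/c7.png',cv2.resize(d['image'][220:345,235:390,::-1],None,fx=4.8,fy=4.8,interpolation=cv2.INTER_CUBIC))
g=d['image'].mean(2); print(g[296:312,280:306].mean(0).round(0)); print(g[284:330,290:296].mean(1).round(0))
for r in (300,310): print(g[r,240:262].round(0),g[r,362:380].round(0))
E
```

```text
[121. 120. 120. 120. 121. 119.  98.  64.  52.  51.  51.  52.  51.  53.
  55.  56.  52.  52.  52.  56. 110. 120. 121. 122. 122. 121.]
[118. 118. 119. 119. 118. 119. 105.  72.  54.  52.  52.  56.  54.  53.
  55.  54.  52.  53.  52.  52.  53.  52.  53.  53.  52.  53.  55.  53.
  54.  53.  54.  54.  83. 117. 122. 121. 121. 121. 120. 121. 121. 113.
 107. 113. 120. 124.]
[127. 130. 127. 129. 127. 126. 130. 127. 126. 127. 112. 121. 121. 124.
 120. 124. 122. 122. 122. 121. 122. 119.] [122. 121. 122. 122. 121. 122. 120. 122. 118. 129. 129. 129. 128. 130.
 129. 126. 127. 129.]
[130. 132. 130. 128. 127. 131. 127. 128. 126. 118. 114. 121. 123. 120.
 121. 122. 119. 122. 120. 122. 121. 121.] [121. 122. 122. 122. 122. 123. 124. 122. 116. 123. 128. 127. 127. 125.
 129. 128. 129. 126.]
```

View pics/c7.png

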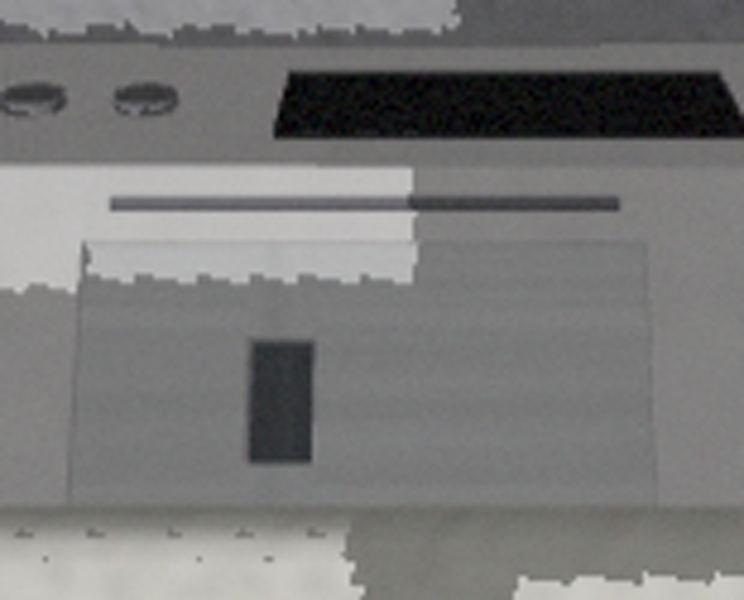

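```bash
cat > geo.py <<'E'
from h import *
d=load('wrist',1)
yaw=np.radians(10.6); ex=np.array([np.cos(yaw),np.sin(yaw),0]);ey=np.array([-ex[1],ex[0],0])
t35=np.radians(35)
def pl(row_a,col): # ray in (ex,z) plane
    o,r=ray(d,[col,row_a]); r=r[0]; return o,r
if __name__=='__main__':
    o,_=pl(300,300)
    print('cam',o.round(4))
    for rl in (325,325.6,326.2):
        q=onplane(d,[293.2,rl],.182)[0]; xl=q@ex
        for rc in (303.3,):
            o,r=pl(rc,293.2)
            # cos*(xl-X)+sin*(.182-Z)=.019
            c,s_=np.cos(t35),np.sin(t35)
            # X=o.ex+k r.ex
            k=(c*(xl-o@ex)+s_*(.182-o[2])-.019)/(c*(r@ex)+s_*r[2])
            W=o+k*r; print(rl,'lip x',xl.round(4),'slot centre',W.round(4),'along',(W@ex).round(4),(W@ey).round(4))
    # check slot length & width at this W
    xw=c*ex+np.array([0,0,s_]); 
    for l in(-.012,.012): print(proj(d,[W+l*xw-.0065*ey,W+l*xw+.0065*ey]).round(1).tolist())
    # depth by slot length alone
    s=load('side',0)
    print('in side img:',proj(s,[W-.012*xw,W,W+.012*xw]).round(1).tolist())
    a=onplane(d,[[249.7,303],[370.8,303]],W[2]); print('win mid y',a.mean(0)@ey, 'width',(a[1]-a[0])@ey,'slot rel', W@ey-a.mean(0)@ey)
    le=onplane(d,[[109,335],[503,335]],.182);print('lid', le.round(4).tolist())
E
python3 geo.py
```

```text
cam [ 0.4314 -0.051   0.3896]
325 lip x 0.5512 slot centre [ 0.5771 -0.0506  0.1392] along 0.558 -0.1559
325.6 lip x 0.5517 slot centre [ 0.5748 -0.0506  0.1432] along 0.5557 -0.1555
326.2 lip x 0.5522 slot centre [ 0.5725 -0.0506  0.1471] along 0.5535 -0.155
[[285.8, 288.7], [301.4, 288.7]]
[[284.8, 318.2], [300.8, 318.3]]
in side img: [[326.8, 249.2], [330.2, 245.5], [333.7, 241.8]]
win mid y -0.141022004659864 width 0.09960562940336644 slot rel -0.01402575844202536
lid [[0.6032, -0.1787, 0.182], [0.5496, 0.1038, 0.182]]
```

```bash
python3 - <<'E'
from geo import *
s=load('side',0)
def gap(obs):
    p=tri(obs); return p.round(4), [ (proj(a,p)[0]-np.array(b)).round(1).tolist() for a,b in obs]
print(gap([(s,[337.3,252.1]),(d,[293.2,303.3])]))
# bottle/green/knowns for calib check: purple stand hole? lid corner
print('lid front corners side/wrist')
print(gap([(s,[280+447/5.4,220+258/5.4]),(d,[109,335])]))
# display corners
print(gap([(s,[280+243/5.4,220+327/5.4]),(d,[292.5,248.5])]))
print(gap([(s,[280+125/5.4,220+190/5.4]),(d,[390.5,248.5])]))
t=load('top',0)
E
```

```text
(array([ 0.5912, -0.0505,  0.1153]), [[-0.0, 0.0], [0.0, 0.1]])
lid front corners side/wrist
(array([ 0.595 , -0.1737,  0.19  ]), [[0.4, -0.4], [0.1, -1.9]])
(array([ 0.5589, -0.0625,  0.0415]), [[2.1, -1.5], [0.5, -5.9]])
(array([0.5429, 0.0474, 0.0304]), [[1.9, -1.2], [0.6, -5.3]])
```

```bash
python3 - <<'E'
from h import *
plan([0.464,-0.333,.42],104.5)
E
```

```text
tcp [ 0.5144 -0.0359  0.4202] jaw yaw 100.59 F [-0.51  0.46  0.17] gap 0.0852 t 2.325
shift mm [ 2.000e-01  1.041e+02 -2.828e+02] roll -0.0682
```

jog_arm(moves=[{"gripper":60,"xyz":[0,17,-47],"roll":0},{"gripper":60,"xyz":[0,17,-47],"roll":0},{"gripper":60,"xyz":[0,17,-47],"roll":0},{"gripper":60,"xyz":[0,17,-47],"roll":0},{"gripper":60,"xyz":[0,18,-47],"roll":0},{"gripper":60,"xyz":[0,18,-47],"roll":0},{"gripper":60,"xyz":[0,0,0],"roll":-0.068},{"gripper":60,"xyz":[0,0,0],"roll":0}])

```text
time: 3.32
tcp_pos: [0.4649, -0.3323, 0.4202]
tool_rot: [-1.393, 1.078, 1.394]
ft_force: [0.4, -0.6, -0.1]
finger_gap: 0.0599
```

```bash
python3 - <<'E'
from h import *
snap('wrist',2)
plan([0.464,-0.333,.42],104.5)
E
```

```text
tcp [ 0.4651 -0.3318  0.4203] jaw yaw 104.51 F [-0.51  0.22  0.46] gap 0.0597 t 3.375
shift mm [ 0.3  1.4 -0.8] roll 0.0002
```

View pics/wrist_2.png

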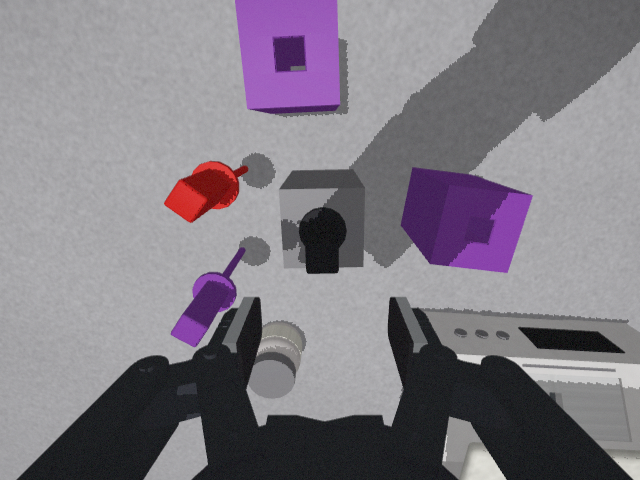

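```bash
python3 - <<'E'
from h import *
d=load('wrist',2)
g=d['image'].astype(int).max(2)
for r in (250,258,262,266,270,274): print(r,np.where(g[r,290:355]<40)[0][[0,-1]]+290)
print(np.where(g[200:300,322]<40)[0][[0,-1]]+200)
cv2.imwrite('pics/c8.png',cv2.resize(d['image'][160:290,260:385,::-1],None,fx=4.5,fy=4.5,interpolation=3))
E
```

```text
250 [306 337]
258 [306 337]
262 [306 337]
266 [306 337]
270 [307 337]Traceback (most recent call last):
  File "<stdin>", line 4, in <module>
IndexError: index 0 is out of bounds for axis 0 with size 0
```

```bash
python3 - <<'E'
from h import *
d=load('wrist',2)
im=d['image'][160:290,260:385,::-1].astype(float)
im=np.clip(im*2,0,255).astype(np.uint8)
cv2.imwrite('pics/c8.png',cv2.resize(im,None,fx=4.5,fy=4.5,interpolation=cv2.INTER_CUBIC))
E
```

```text
(no output)
```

View pics/c8.png

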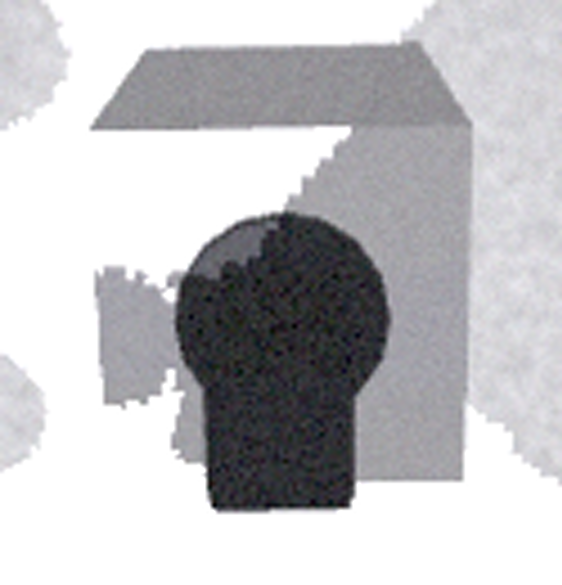

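```bash
python3 - <<'E'
from h import *
d=load('wrist',2)
print('collar',onplane(d,[322.2,230.2],.126).round(4))
yaw=np.radians(14.5); ex=np.array([np.cos(yaw),np.sin(yaw),0])
p=onplane(d,[[306.9,272.8],[337.4,272.8]],.186);print(p.round(4),np.linalg.norm(p[0]-p[1]),'handle',(p.mean(0)-.011*ex).round(4))
st=onplane(d,np.array([[92,128],[472,123],[462,480]])/4.5+[259.6,159.6],.12); print('stand',st.round(4), (st[0]+st[2]).round(4)/2)
v=st[1]-st[0];print(np.degrees(np.arctan2(v[1],v[0])),np.linalg.norm(v))
plan([.4645,-.333,.311],104.0)
E
```

```text
collar [[ 0.4635 -0.3339  0.126 ]]
[[ 0.4766 -0.3407  0.186 ]
 [ 0.4715 -0.321   0.186 ]] 0.0203823989098066 handle [ 0.4634 -0.3336  0.186 ]
stand [[ 0.4392 -0.3755  0.12  ]
 [ 0.4211 -0.3094  0.12  ]
 [ 0.4886 -0.2912  0.12  ]] [ 0.4639  -0.33335  0.12   ]
105.25467353575218 0.06849673179686526
tcp [ 0.4651 -0.3318  0.4203] jaw yaw 104.51 F [-0.51  0.22  0.46] gap 0.0597 t 3.375
shift mm [109.3   0.9  -1. ] roll 0.009
```

jog_arm(moves=[{"gripper":60,"xyz":[30,1.6,-1.1],"roll":0},{"gripper":60,"xyz":[40,0,0],"roll":0},{"gripper":60,"xyz":[39,0,0],"roll":0},{"gripper":60,"xyz":[0,0,0],"roll":0},{"gripper":15,"xyz":[0,0,0],"roll":0},{"gripper":15,"xyz":[0,0,0],"roll":0},{"gripper":15,"xyz":[0,0,0],"roll":0},{"gripper":15,"xyz":[0,0,0],"roll":0},{"gripper":15,"xyz":[0,0,0],"roll":0}], force=40)

```text
time: 4.5
tcp_pos: [0.4639, -0.3338, 0.3129]
tool_rot: [-1.397, 1.077, 1.393]
ft_force: [-1.4, 0.5, 9.3]
finger_gap: 0.0211
```

```bash
python3 - <<'E'
from h import *
plan([.4638,-.3333,.381],104.5)
E
```

```text
tcp [ 0.4639 -0.3338  0.3129] jaw yaw 104.65 F [-1.36  0.49  9.33] gap 0.0211 t 4.5
shift mm [-68.1  -0.1   0.4] roll 0.0026
```

jog_arm(moves=[{"gripper":15,"xyz":[-29,0,0],"roll":0},{"gripper":15,"xyz":[-30,0,0],"roll":0},{"gripper":15,"xyz":[-29,0,0],"roll":0},{"gripper":15,"xyz":[0,0,0],"roll":0},{"gripper":15,"xyz":[0,0,0],"roll":0}], force=40)

```text
time: 5.12
tcp_pos: [0.4636, -0.3337, 0.3993]
tool_rot: [-1.395, 1.077, 1.395]
ft_force: [-0.1, 0.6, -0.8]
finger_gap: 0.0215
```

```bash
python3 - <<'E'
from h import *
plan([.4638,-.3333,.400],104.5)
snap('side',3)
d=load('side',3)
cv2.imwrite('pics/c9.png',cv2.resize(d['image'][270:440,240:440,::-1],None,fx=3.5,fy=3.5,interpolation=cv2.INTER_CUBIC))
E
```

```text
tcp [ 0.4636 -0.3337  0.3993] jaw yaw 104.67 F [-0.14  0.64 -0.83] gap 0.0215 t 5.125
shift mm [-0.7 -0.3  0.3] roll 0.0029
```

View pics/c9.png

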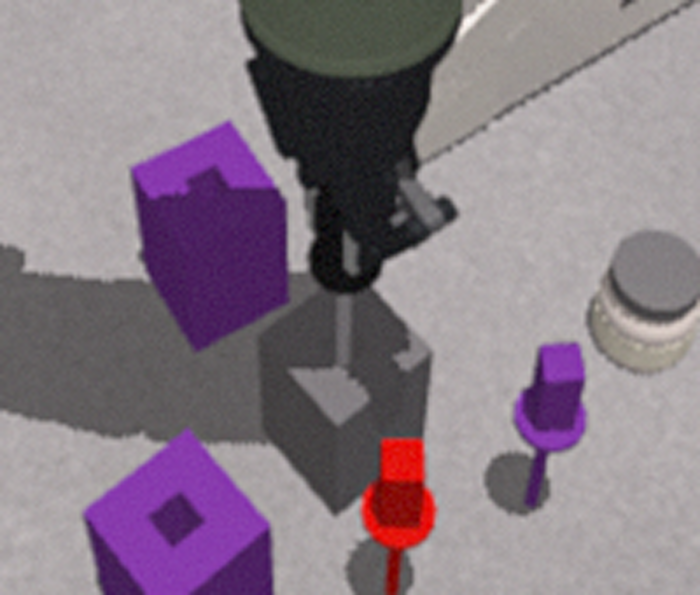

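jog_arm(moves=[{"gripper":15,"xyz":[0,6.5,0],"roll":0},{"gripper":15,"xyz":[0.2,7.5,0],"roll":0},{"gripper":15,"xyz":[0.2,7.6,0],"roll":0},{"gripper":15,"xyz":[1.0,7.5,0],"roll":0},{"gripper":15,"xyz":[1.3,7.5,0],"roll":0},{"gripper":15,"xyz":[0,0,0],"roll":0}], force=20)

```text
time: 5.92
tcp_pos: [0.4277, -0.3433, 0.3966]
tool_rot: [-1.395, 1.078, 1.395]
ft_force: [0.2, 0.4, -1.1]
finger_gap: 0.0214
```

```bash
python3 - <<'E'
from h import *
plan([.4638,-.3333,.400],104.5)
d=snap('side',4); w=snap('wrist',4)
a=cv2.resize(d['image'][270:440,240:400,::-1],None,fx=3,fy=3,interpolation=cv2.INTER_CUBIC)[:480]
cv2.imwrite('pics/c10.png',cv2.hconcat([a,cv2.resize(w['image'][100:480,160:480,::-1],(320,480)) if False else np.ascontiguousarray(w['image'][:480,160:480,::-1])]))
E
```

```text
tcp [ 0.4277 -0.3433  0.3966] jaw yaw 104.64 F [ 0.16  0.44 -1.11] gap 0.0214 t 5.925
shift mm [ -3.4 -37.4   0.5] roll 0.0024
```

View pics/c10.png

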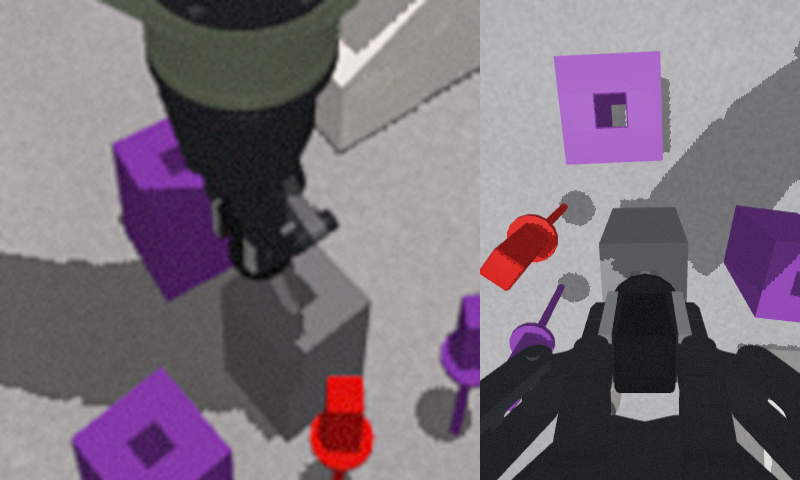

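jog_arm(moves=[{"gripper":15,"xyz":[1.9,7.3,0],"roll":0},{"gripper":15,"xyz":[2.2,7.3,0],"roll":0},{"gripper":15,"xyz":[2.8,7.0,0],"roll":0},{"gripper":15,"xyz":[3.0,7.0,0],"roll":0},{"gripper":15,"xyz":[3.1,6,0],"roll":0},{"gripper":15,"xyz":[3.3,6,0],"roll":0},{"gripper":15,"xyz":[0,0,0],"roll":0}], force=20)

```text
time: 6.9
tcp_pos: [0.3885, -0.3535, 0.3801]
tool_rot: [-1.394, 1.078, 1.396]
ft_force: [0.3, 0.3, -0.3]
finger_gap: 0.0217
```

```bash
python3 - <<'E'
from h import *
plan([.4638,-.3333,.400],104.5)
d=snap('side',5); w=snap('wrist',5)
a=cv2.resize(d['image'][270:440,240:400,::-1],None,fx=3,fy=3,interpolation=cv2.INTER_CUBIC)[:480]
cv2.imwrite('pics/c11.png',cv2.hconcat([a,np.ascontiguousarray(w['image'][:480,160:480,::-1])]))
E
```

```text
tcp [ 0.3885 -0.3535  0.3801] jaw yaw 104.65 F [ 0.28  0.31 -0.33] gap 0.0217 t 6.9
shift mm [-20.  -77.9   0.5] roll 0.0026
```

View pics/c11.png

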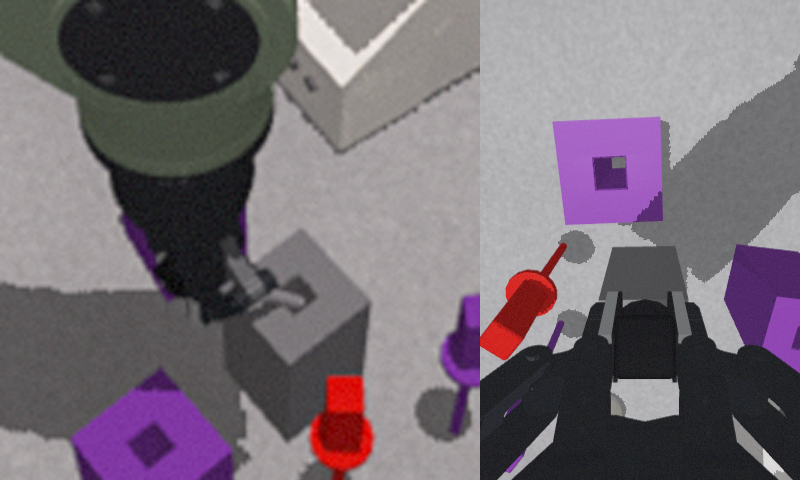

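jog_arm(moves=[{"gripper":12,"xyz":[0,0,0],"roll":0},{"gripper":12,"xyz":[0,0,0],"roll":0},{"gripper":12,"xyz":[-10,2,0],"roll":0},{"gripper":12,"xyz":[-20,0,0],"roll":0},{"gripper":12,"xyz":[-40,0,0],"roll":0},{"gripper":12,"xyz":[-40,0,0],"roll":0},{"gripper":12,"xyz":[0,0,0],"roll":0}], force=100)

```text
time: 7.88
tcp_pos: [0.387, -0.3536, 0.4931]
tool_rot: [-1.399, 1.077, 1.391]
ft_force: [-1.6, -0.7, -3.0]
finger_gap: 0.0205
```

```bash
python3 - <<'E'
from h import *
plan([.4638,-.3333,.400],104.5)
d=snap('side',6); w=snap('top',6); snap('wrist',6)
a=cv2.resize(d['image'][240:400,200:400,::-1],None,fx=2,fy=2,interpolation=cv2.INTER_CUBIC)
b=cv2.resize(w['image'][220:380,380:580,::-1],None,fx=2,fy=2,interpolation=cv2.INTER_CUBIC)
cv2.imwrite('pics/c12.png',cv2.hconcat([a,b]))
E
```

```text
tcp [ 0.387  -0.3536  0.4931] jaw yaw 104.67 F [-1.55 -0.73 -3.  ] gap 0.0205 t 7.875
shift mm [ 93.3 -79.2   0.6] roll 0.0029
```

View pics/c12.png

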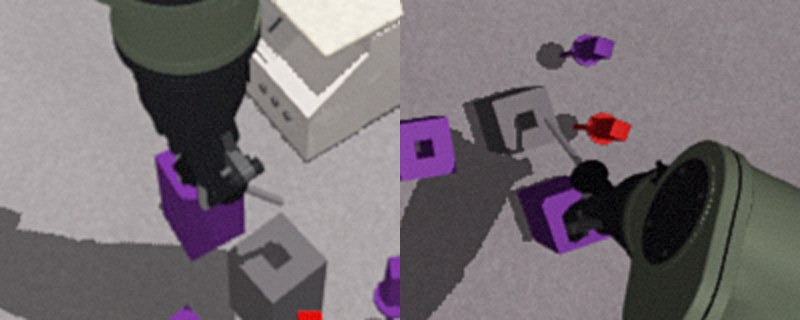

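View pics/wrist_6.png

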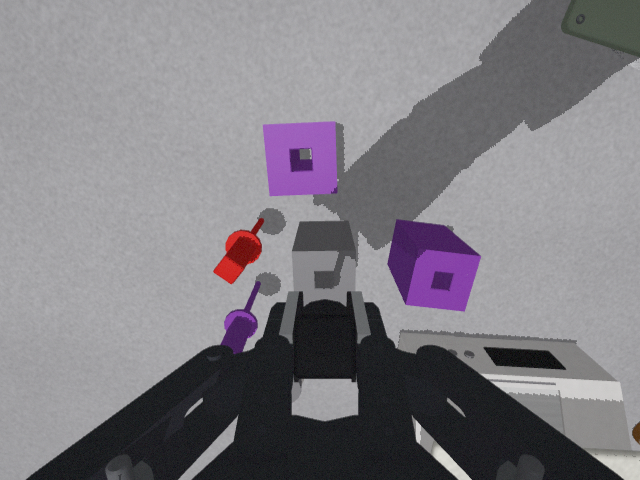

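```bash
python3 - <<'E'
from h import *
d=load('side',6); w=load('top',6)
a=cv2.resize(d['image'][310:355,305:355,::-1],None,fx=8,fy=8,interpolation=cv2.INTER_CUBIC)
b=cv2.resize(w['image'][270:315,440:490,::-1],None,fx=8,fy=8,interpolation=cv2.INTER_CUBIC)
cv2.imwrite('pics/c13.png',cv2.hconcat([a,b]))
E
```

```text
(no output)
```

View pics/c13.png

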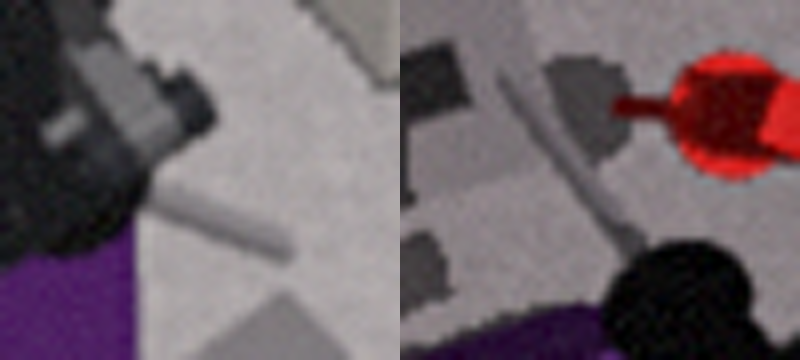

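```bash
python3 - <<'E'
from h import *
d=load('side',6); w=load('top',6)
p=tri([(d,[340.7,340.5]),(w,[452.3,278.6])]); print(p, proj(d,p),proj(w,p))
s=ctrl.sense();M=R.from_rotvec(s['tool_rot']).as_matrix()
g=s['tcp_pos']+M[:,0]*.155
v=g-p;print('grasp',g,'len',np.linalg.norm(v),'tilt',np.degrees(np.arccos(v[2]/np.linalg.norm(v))),'az',np.degrees(np.arctan2(v[1],v[0])),'tooloffset tip',M.T@(p-s['tcp_pos']))
E
```

```text
[ 0.46916504 -0.33086537  0.21454625] [[340.71123071 340.49886009]] [[452.2972078  278.60852151]]
grasp [ 0.38673454 -0.35369884  0.3349236 ] len 0.14767145799289438 tilt 35.39582332891086 az -164.51712104825427 tooloffset tip [ 0.27531688 -0.0856119   0.00114434]
```

```bash
cat >> h.py <<'E'
YAW=np.radians(10.6); EX=np.array([np.cos(YAW),np.sin(YAW),0]);EY=np.array([-EX[1],EX[0],0]);EZ=np.array([0,0,1.])
c35,s35=np.cos(np.radians(35)),np.sin(np.radians(35))
XW=c35*EX+s35*EZ; ZW=-s35*EX+c35*EZ
W0=np.array([.5912,-.0505,.1153]); TIP=np.array([.2753,-.0856,.0011])
def rep(W=W0):
    s=ctrl.sense();M=R.from_rotvec(s['tool_rot']).as_matrix();p=s['tcp_pos']+M@TIP
    q=np.array([XW@(p-W),EY@(p-W),ZW@(p-W)])*1e3
    print('tip',p.round(4),'in window mm',q.round(1),'F',s['ft_force'].round(1),'t',s['time'],'gap',round(s['finger_gap'],4))
def go(xyz,W=W0):
    """shift to bring tip to window coords (mm) with jaw yaw 100.6"""
    s=ctrl.sense();M=R.from_rotvec(s['tool_rot']).as_matrix();p=s['tcp_pos']+M@TIP
    x,y,z=np.array(xyz)/1e3; t=W+x*XW+y*EY+z*ZW
    print('shift(tool,mm)',(M.T@(t-p)*1e3).round(1))
E
python3 - <<'E'
from h import *
rep(); plan([0,0,0],100.6)
# shift after roll: 
s=ctrl.sense(); th=np.radians(100.6); Z=np.array([np.cos(th),np.sin(th),0]);X=np.array([0,0,-1.]);Y=np.cross(Z,X);M=np.c_[X,Y,Z]
t=W0+.11*ZW; print((M.T@(t-M@TIP-s['tcp_pos'])*1e3).round(1),t-M@TIP)
d=load('wrist',1)
for l in(-.012,.012): print(proj(d,[W0+l*XW-.0065*EY,W0+l*XW+.0065*EY]).round(1).tolist())
E
```

```text
tip [ 0.4692 -0.3309  0.2146] in window mm [ -83.6 -253.2  179.7] F [ 0.2 -0.1 -1.1] t 8.025 gap 0.0206
tcp [ 0.3869 -0.3537  0.4899] jaw yaw 104.67 F [ 0.22 -0.08 -1.12] gap 0.0206 t 8.025
shift mm [490.4 284.3 440. ] roll 0.0711
[   9.2 -107.9  259.4] [ 0.44524634 -0.07893358  0.48070672]
[[286.7, 290.5], [300.5, 290.5]]
[[285.8, 316.7], [299.9, 316.7]]
```

jog_arm(moves=[{"gripper":12,"xyz":[0,0,0],"roll":0.071},{"gripper":12,"xyz":[1.1,-13.5,32.4],"roll":0},{"gripper":12,"xyz":[1.1,-13.5,32.4],"roll":0},{"gripper":12,"xyz":[1.1,-13.5,32.4],"roll":0},{"gripper":12,"xyz":[1.1,-13.5,32.4],"roll":0},{"gripper":12,"xyz":[1.1,-13.5,32.4],"roll":0},{"gripper":12,"xyz":[1.1,-13.5,32.4],"roll":0},{"gripper":12,"xyz":[1.1,-13.5,32.4],"roll":0},{"gripper":12,"xyz":[1.1,-13.5,32.4],"roll":0},{"gripper":12,"xyz":[0,0,0],"roll":0},{"gripper":12,"xyz":[0,0,0],"roll":0}])

```text
time: 9.4
tcp_pos: [0.4454, -0.0796, 0.4811]
tool_rot: [-1.344, 1.117, 1.345]
ft_force: [0.2, -0.8, -1.0]
finger_gap: 0.0207
```

```bash
python3 - <<'E'
from h import *
d=snap('side',7);w=snap('top',7);v=snap('wrist',7)
rep(); go([0,0,60]);plan([0,0,0],100.6)
a=cv2.resize(d['image'][200:300,250:350,::-1],None,fx=4,fy=4,interpolation=cv2.INTER_CUBIC)
b=cv2.resize(w['image'][210:310,280:380,::-1],None,fx=4,fy=4,interpolation=cv2.INTER_CUBIC)
cv2.imwrite('pics/c14.png',cv2.hconcat([a,b]))
E
```

```text
tip [ 0.5292 -0.0632  0.206 ] in window mm [  0.2  -1.1 110.6] F [-0.  -0.2 -1.5] t 9.55 gap 0.0211
shift(tool,mm) [ 41.5 -28.9   1.1]
tcp [ 0.4454 -0.0799  0.4813] jaw yaw 100.54 F [-0.03 -0.16 -1.51] gap 0.0211 t 9.55
shift mm [481.5 423.  160.1] roll -0.0011
```

View pics/c14.png

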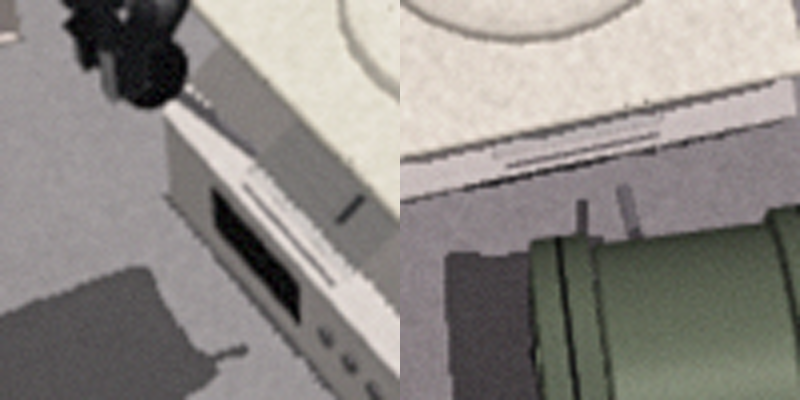

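View pics/wrist_7.png

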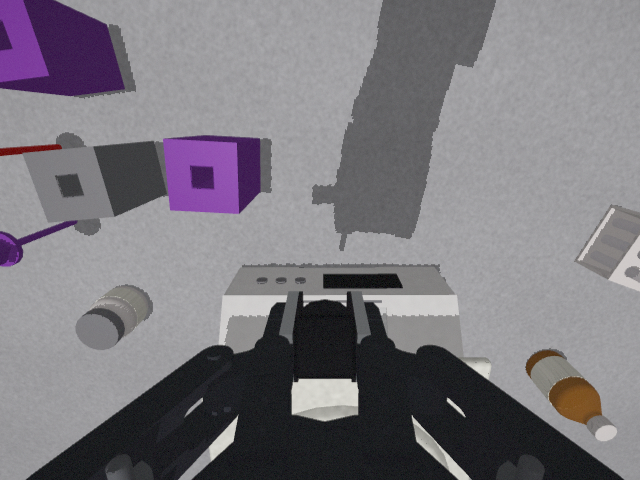

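```bash
python3 - <<'E'
from h import *
d=load('side',7);w=load('top',7)
P=np.array([.5292,-.0632,.206]);print(proj(d,P),proj(w,P))
a=cv2.resize(d['image'][215:255,285:335,::-1],None,fx=8,fy=8,interpolation=cv2.INTER_CUBIC)
b=cv2.resize(w['image'][240:280,310:360,::-1],None,fx=8,fy=8,interpolation=cv2.INTER_CUBIC)
cv2.imwrite('pics/c15.png',cv2.hconcat([a,b]))
E
```

```text
[[314.76103556 237.06045925]] [[334.57032097 255.27535581]]
```

View pics/c15.png

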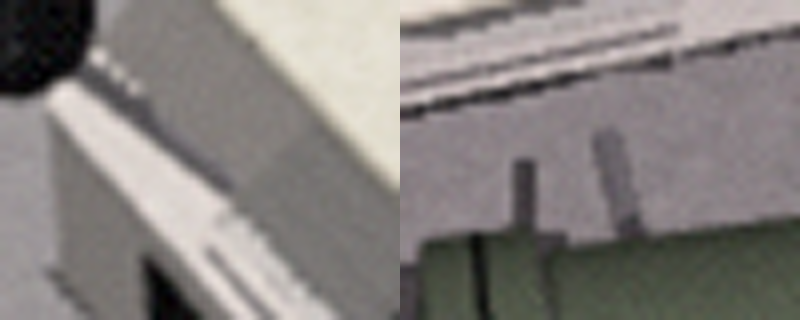

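jog_arm(moves=[{"gripper":12,"xyz":[20.6,-14.4,1.1],"roll":0},{"gripper":12,"xyz":[20.6,-14.4,0],"roll":0},{"gripper":12,"xyz":[20.6,-14.4,0],"roll":0},{"gripper":12,"xyz":[20.6,-14.4,0],"roll":0},{"gripper":12,"xyz":[0,0,0],"roll":0},{"gripper":12,"xyz":[0,0,0],"roll":0}])

```text
time: 10.3
tcp_pos: [0.5016, -0.0679, 0.3997]
tool_rot: [-1.344, 1.116, 1.344]
ft_force: [-0.1, -0.5, -0.8]
finger_gap: 0.0208
```

```bash
python3 - <<'E'
from h import *
rep(); d=snap('side',8); v=snap('wrist',8)
a=cv2.resize(d['image'][215:285,295:365,::-1],None,fx=8,fy=8,interpolation=cv2.INTER_CUBIC)
cv2.imwrite('pics/c16.png',a)
E
```

```text
tip [ 0.5856 -0.0511  0.1245] in window mm [ 0.6  0.4 10.7] F [-0.1 -0.5 -0.8] t 10.3 gap 0.0208
```

View pics/c16.png

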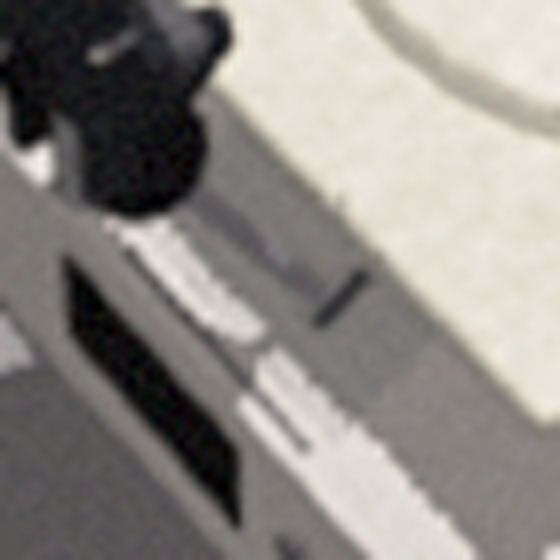

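jog_arm(moves=[{"gripper":12,"xyz":[3.3,-2.3,-0.4],"roll":0},{"gripper":12,"xyz":[3.3,-2.3,0],"roll":0},{"gripper":12,"xyz":[3.3,-2.3,0],"roll":0},{"gripper":12,"xyz":[3.3,-2.3,0],"roll":0},{"gripper":12,"xyz":[0,0,0],"roll":0}])

```text
time: 11.02
tcp_pos: [0.5111, -0.0661, 0.3856]
tool_rot: [-1.344, 1.116, 1.345]
ft_force: [0.0, 0.8, -1.3]
finger_gap: 0.021
```

```bash
python3 - <<'E'
from h import *
rep()
E
```

```text
tip [ 0.5949 -0.0492  0.1103] in window mm [ 0.3  0.6 -6.4] F [ 0.   0.8 -1.3] t 11.025 gap 0.021
```

jog_arm(moves=[{"gripper":12,"xyz":[3.3,-2.3,0],"roll":0},{"gripper":12,"xyz":[3.3,-2.3,0],"roll":0},{"gripper":12,"xyz":[0,0,0],"roll":0}])

```text
time: 11.4
tcp_pos: [0.5156, -0.0653, 0.3792]
tool_rot: [-1.344, 1.116, 1.344]
ft_force: [-2.1, -0.5, 2.0]
finger_gap: 0.0212
```

```bash
python3 - <<'E'
from h import *
rep()
E
```

```text
tip [ 0.5995 -0.0485  0.1039] in window mm [  0.5   0.4 -14.2] F [-2.1 -0.5  2. ] t 11.4 gap 0.0212
```

jog_arm(moves=[{"gripper":12,"xyz":[2.5,-1.7,0],"roll":0},{"gripper":12,"xyz":[2.5,-1.7,0],"roll":0},{"gripper":12,"xyz":[2.0,-1.4,0],"roll":0},{"gripper":12,"xyz":[0,0,0],"roll":0}])

```text
time: 11.9
tcp_pos: [0.5192, -0.0647, 0.3737]
tool_rot: [-1.344, 1.119, 1.345]
ft_force: [-25.6, -2.7, 42.3]
finger_gap: 0.0207
```

```bash
python3 - <<'E'
from h import *
rep()
E
```

```text
tip [ 0.6026 -0.0483  0.0982] in window mm [ -0.3   0.1 -20.6] F [-25.6  -2.7  42.3] t 11.9 gap 0.0207
```

```bash
python3 - <<'E'
from h import *
d=snap('side',9); v=snap('wrist',9); t=snap('top',9)
rep()
a=cv2.resize(d['image'][205:285,285:365,::-1],None,fx=7,fy=7,interpolation=cv2.INTER_CUBIC)
cv2.imwrite('pics/c17.png',a)
cv2.imwrite('pics/c18.png',cv2.hconcat([np.ascontiguousarray(d['image'][120:440,240:560,::-1]),np.ascontiguousarray(d['image'][120:440,240:560,::-1])])[:,:320])
E
```

```text
tip [ 0.6026 -0.0483  0.0983] in window mm [ -0.2   0.1 -20.6] F [-25.4  -2.8  42.2] t 12.05 gap 0.0204
```

View pics/c17.png

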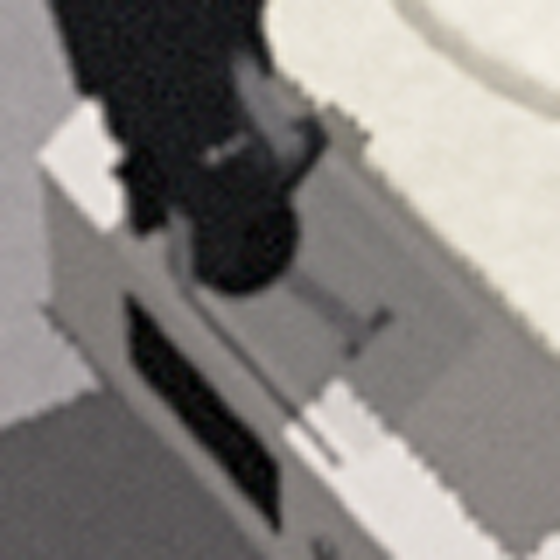

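View pics/c18.png

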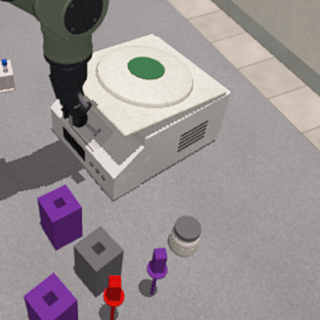

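View pics/wrist_9.png

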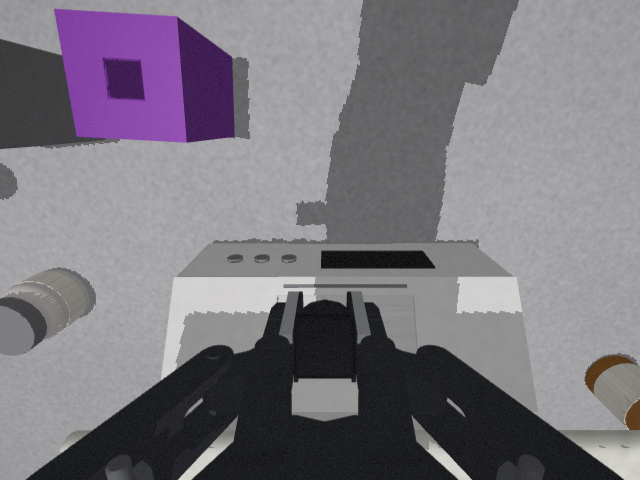

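```bash
python3 - <<'E'
from h import *
a=load('side',0)['image'][200:300,310:420,::-1];b=load('side',9)['image'][200:300,310:420,::-1]
cv2.imwrite('pics/c19.png',cv2.resize(cv2.hconcat([np.ascontiguousarray(a),np.ascontiguousarray(b)]),None,fx=3.6,fy=3.6,interpolation=cv2.INTER_CUBIC))
d=load('side',0)
# lid front right corner predicted
hinge=.170
C=np.array([.729,-.006,0])
for up in (0,.028,.036):
    th=np.arcsin(up/.333)
    p=C+EX*(.17-.333*np.cos(th))-EY*.14+EZ*(.194+up); m=p+EY*.14
    print(up,proj(d,p).round(1),proj(load('top',0),p).round(1))
E
```

```text
0 [[363.  266.1]] [[380.7 226.6]]
0.028 [[364.2 257.2]] [[382.  224.9]]
0.036 [[364.7 254.5]] [[382.4 224.2]]
```

View pics/c19.png

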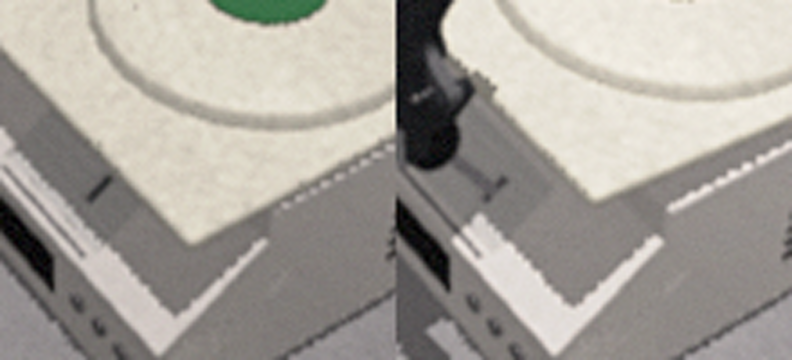

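jog_arm(moves=[{"gripper":12,"xyz":[-8.2,5.7,0],"roll":0},{"gripper":12,"xyz":[-16.4,11.5,0],"roll":0},{"gripper":12,"xyz":[-20.5,14.4,0],"roll":0},{"gripper":12,"xyz":[-20.5,14.4,0],"roll":0},{"gripper":12,"xyz":[-20.5,14.4,0],"roll":0},{"gripper":12,"xyz":[-20.5,14.4,0],"roll":0},{"gripper":12,"xyz":[-20.5,14.4,0],"roll":0},{"gripper":12,"xyz":[0,0,0],"roll":0}])

```text
time: 13.05
tcp_pos: [0.4318, -0.0809, 0.5009]
tool_rot: [-1.346, 1.115, 1.341]
ft_force: [-0.0, -0.0, -1.2]
finger_gap: 0.0209
```

```bash
python3 - <<'E'
from h import *
d=snap('side',10);w=snap('top',10)
rep()
s=ctrl.sense();M=R.from_rotvec(s['tool_rot']).as_matrix();P=s['tcp_pos']+M@TIP
print(proj(d,P),proj(w,P))
a=cv2.resize(d['image'][200:250,270:330,::-1],None,fx=6,fy=6,interpolation=cv2.INTER_CUBIC)
b=cv2.resize(w['image'][240:290,310:370,::-1],None,fx=6,fy=6,interpolation=cv2.INTER_CUBIC)
cv2.imwrite('pics/c20.png',cv2.hconcat([a,b]))
cv2.imwrite('pics/c20b.png',d['image'][:,:,::-1])
E
```

```text
tip [ 0.5166 -0.0641  0.2241] in window mm [  0.3   0.4 132.6] F [ 0.  -1.  -2.5] t 13.15 gap 0.0207
[[309.40098742 233.27797621]] [[335.26700599 260.52518855]]
```

View pics/c20.png

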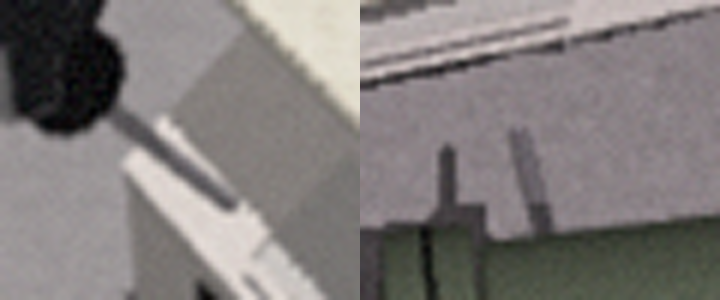

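View pics/c20b.png

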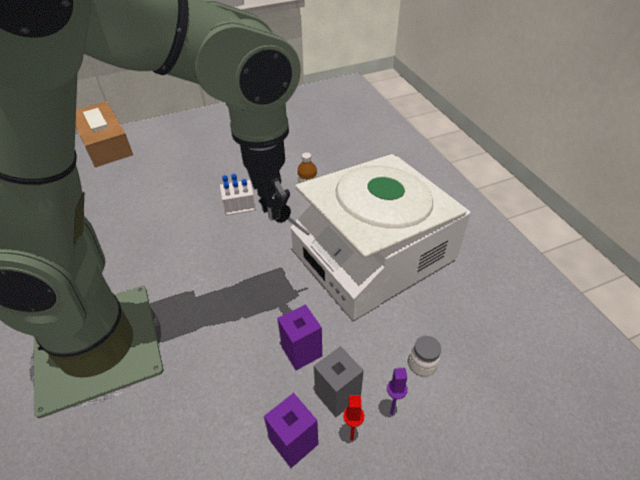

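```bash
python3 - <<'E'
from h import *
s=ctrl.sense(); plan([0,0,0],104.6)
th=np.radians(104.6); Z=np.array([np.cos(th),np.sin(th),0]);X=np.array([0,0,-1.]);Y=np.cross(Z,X);M=np.c_[X,Y,Z]
for z in(.2,.108):
    t=np.array([.4682,-.3322,z]); T=t-M@TIP; print(T.round(4),(M.T@(T-s['tcp_pos'])*1e3).round(1))
E
```

```text
tcp [ 0.4326 -0.0808  0.4994] jaw yaw 100.6 F [ 0.04 -0.95 -2.45] gap 0.0207 t 13.15
shift mm [499.2 410.4 159.2] roll -0.0698
[ 0.3856 -0.3548  0.4753] [  24.1  114.5 -253.3]
[ 0.3856 -0.3548  0.3833] [ 116.1  114.5 -253.3]
```

jog_arm(moves=[{"gripper":12,"xyz":[0,0,0],"roll":-0.07},{"gripper":12,"xyz":[0,14.3,-31.6],"roll":0},{"gripper":12,"xyz":[0,14.3,-31.6],"roll":0},{"gripper":12,"xyz":[0,14.3,-31.6],"roll":0},{"gripper":12,"xyz":[0,14.3,-31.6],"roll":0},{"gripper":12,"xyz":[0,14.3,-31.7],"roll":0},{"gripper":12,"xyz":[0,14.3,-31.7],"roll":0},{"gripper":12,"xyz":[0,14.3,-31.7],"roll":0},{"gripper":12,"xyz":[0,14.3,-31.7],"roll":0},{"gripper":12,"xyz":[24,0,0],"roll":0},{"gripper":12,"xyz":[30,0,0],"roll":0},{"gripper":12,"xyz":[0,0,0],"roll":0}])

```text
time: 14.65
tcp_pos: [0.3859, -0.3546, 0.4436]
tool_rot: [-1.391, 1.077, 1.398]
ft_force: [0.6, 0.7, 0.0]
finger_gap: 0.0209
```

```bash
python3 - <<'E'
from h import *
plan([.3856,-.3548,.3833],104.6)
d=snap('side',11);w=snap('top',11); v=snap('wrist',11)
s=ctrl.sense();M=R.from_rotvec(s['tool_rot']).as_matrix();P=s['tcp_pos']+M@TIP
print(P,proj(d,P),proj(w,P))
a=cv2.resize(d['image'][330:400,305:375,::-1],None,fx=5,fy=5,interpolation=cv2.INTER_CUBIC)
b=cv2.resize(w['image'][255:325,410:480,::-1],None,fx=5,fy=5,interpolation=cv2.INTER_CUBIC)
cv2.imwrite('pics/c21.png',cv2.hconcat([a,b]))
E
```

```text
tcp [ 0.3859 -0.3546  0.4436] jaw yaw 104.65 F [0.59 0.65 0.05] gap 0.0209 t 14.65
shift mm [60.3  0.2 -0.3] roll 0.0008
[ 0.46889059 -0.33219332  0.17096752] [[340.48188952 353.44392634]] [[447.82962431 278.45356338]]
```

View pics/c21.png

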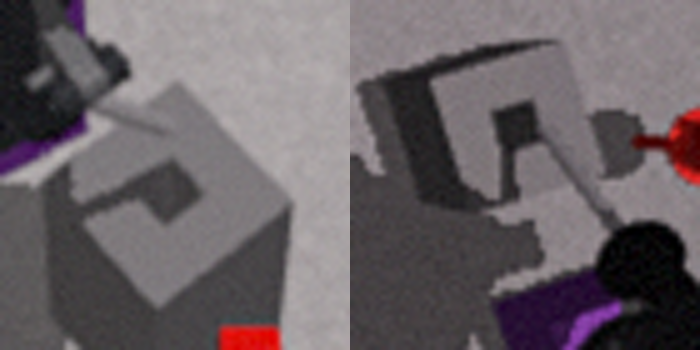

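```bash
python3 - <<'E'
from h import *
plan([.3856,-.3548,.3833],104.6)
d=load('side',11);w=load('top',11)
print(tri([(d,[339.2,356.2]),(w,[447.7,280.2])]))
for tag in (11,):
  for nm,dd,(r0,r1,c0,c1) in (('s',d,(345,365,325,350)),('t',w,(272,292,440,465))):
    cv2.imwrite(f'pics/z{nm}.png',cv2.resize(dd['image'][r0:r1,c0:c1,::-1],None,fx=16,fy=16,interpolation=cv2.INTER_NEAREST))
a=cv2.imread('pics/zs.png');b=cv2.imread('pics/zt.png');cv2.imwrite('pics/c22.png',cv2.hconcat([a,b]))
E
```

```text
tcp [ 0.3862 -0.3547  0.4462] jaw yaw 104.63 F [ 0.56 -0.69 -0.99] gap 0.0208 t 14.8
shift mm [62.9  0.6  0.1] roll 0.0006
[ 0.46515425 -0.33340792  0.16525051]
```

View pics/c22.png

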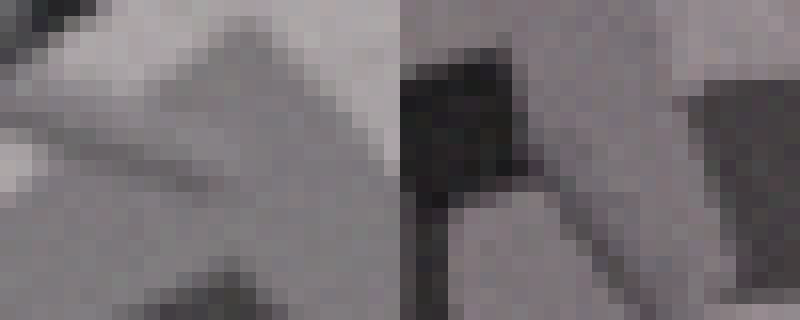

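```bash
python3 - <<'E'
from h import *
v=load('wrist',11)
cv2.imwrite('pics/c23.png',cv2.resize(v['image'][180:420,240:420,::-1],None,fx=2.5,fy=2.5,interpolation=cv2.INTER_CUBIC))
w=load('top',11)['image'][262:302,425:475,::-1].astype(float)
w=np.clip((w-20)*2,0,255).astype(np.uint8)
cv2.imwrite('pics/c24.png',cv2.resize(w,None,fx=14,fy=14,interpolation=cv2.INTER_CUBIC))
E
```

```text
(no output)
```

View pics/c24.png

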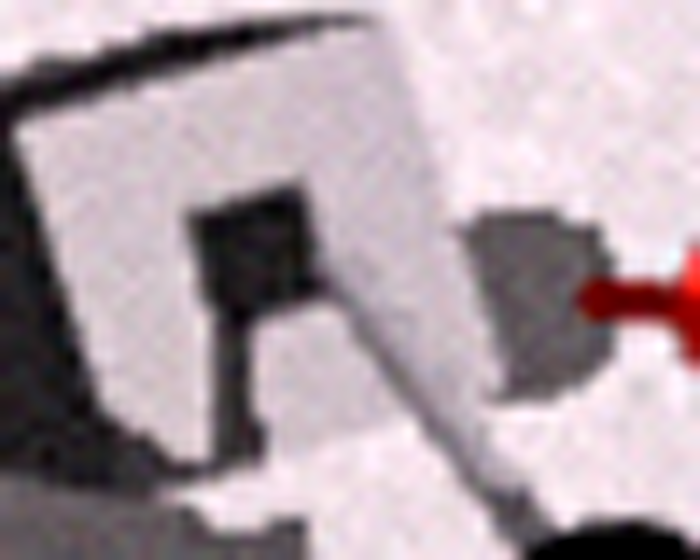

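jog_arm(moves=[{"gripper":12,"xyz":[25,0.6,0],"roll":0},{"gripper":12,"xyz":[20,0,0],"roll":0},{"gripper":12,"xyz":[6,0,0],"roll":0},{"gripper":12,"xyz":[4,0,0],"roll":0},{"gripper":12,"xyz":[0,0,0],"roll":0}])

```text
time: 15.42
tcp_pos: [0.3853, -0.3549, 0.391]
tool_rot: [-1.395, 1.078, 1.394]
ft_force: [0.7, -0.6, -0.2]
finger_gap: 0.0207
```

```bash
python3 - <<'E'
from h import *
plan([.3856,-.3548,.3833],104.6)
d=snap('side',12);w=snap('top',12)
s=ctrl.sense();M=R.from_rotvec(s['tool_rot']).as_matrix();P=s['tcp_pos']+M@TIP
print(P,s['tcp_pos'],s['ft_force'])
a=cv2.resize(d['image'][330:400,305:375,::-1],None,fx=5.7,fy=5.7,interpolation=cv2.INTER_CUBIC)
b=cv2.resize(w['image'][255:325,410:480,::-1],None,fx=5.7,fy=5.7,interpolation=cv2.INTER_CUBIC)
cv2.imwrite('pics/c25.png',cv2.hconcat([a,b]))
E
```

```text
tcp [ 0.3853 -0.3549  0.391 ] jaw yaw 104.62 F [ 0.66 -0.6  -0.17] gap 0.0207 t 15.425
shift mm [ 7.7 -0.3  0. ] roll 0.0003
[ 0.46804055 -0.33240198  0.11573924] [ 0.38533573 -0.35489242  0.39100774] [-0.08948736 -0.32661004 -0.6419812 ]
```

View pics/c25.png

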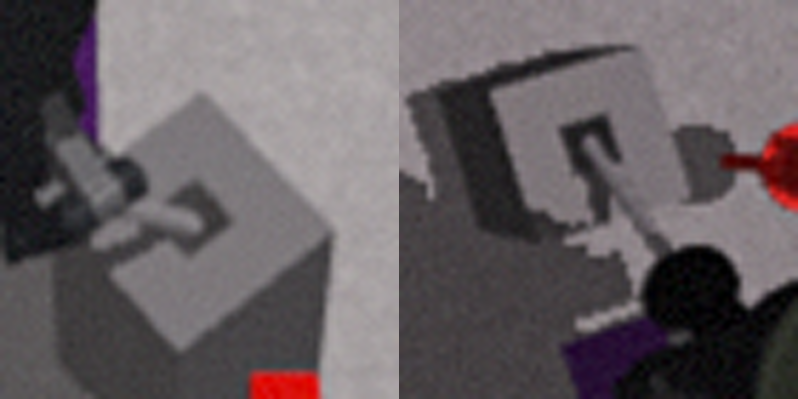

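jog_arm(moves=[{"gripper":12,"xyz":[4,-2.5,0],"roll":0},{"gripper":12,"xyz":[4,0,0],"roll":0},{"gripper":12,"xyz":[3,0,0],"roll":0},{"gripper":12,"xyz":[0,0,0],"roll":0}])

```text
time: 16.02
tcp_pos: [0.388, -0.3541, 0.3794]
tool_rot: [-1.395, 1.077, 1.394]
ft_force: [3.2, 0.9, -0.2]
finger_gap: 0.0207
```

```bash
python3 - <<'E'
from h import *
plan([.3856,-.3548,.3833],104.6)
d=snap('side',13);w=snap('top',13)
a=cv2.resize(d['image'][330:400,305:375,::-1],None,fx=5.7,fy=5.7,interpolation=cv2.INTER_CUBIC)
b=cv2.resize(w['image'][255:325,410:480,::-1],None,fx=5.7,fy=5.7,interpolation=cv2.INTER_CUBIC)
cv2.imwrite('pics/c26.png',cv2.hconcat([a,b]))
E
```

```text
tcp [ 0.388  -0.3541  0.3794] jaw yaw 104.64 F [ 3.18  0.86 -0.16] gap 0.0207 t 16.025
shift mm [-3.9  2.5 -0.1] roll 0.0006
```

View pics/c26.png

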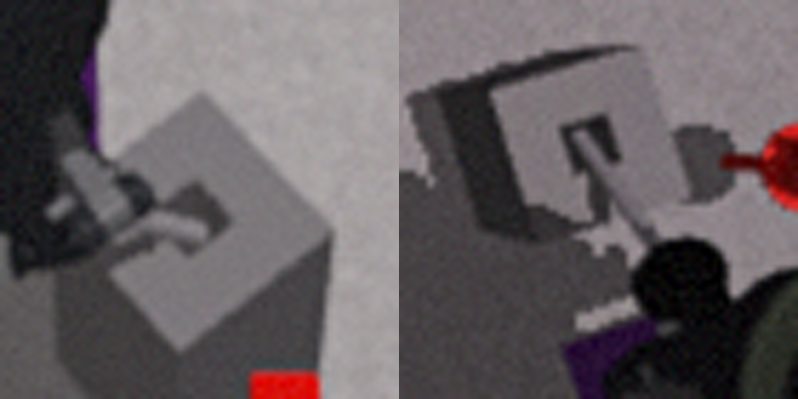

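jog_arm(moves=[{"gripper":12,"xyz":[0,0,0],"roll":0},{"gripper":12,"xyz":[-3,-9,0],"roll":0},{"gripper":12,"xyz":[-2.5,-9,0],"roll":0},{"gripper":12,"xyz":[-0.8,-8,0],"roll":0},{"gripper":12,"xyz":[-0.5,-8,0],"roll":0},{"gripper":12,"xyz":[0,0,0],"roll":0}], force=20)

```text
time: 16.88
tcp_pos: [0.4205, -0.3455, 0.386]
tool_rot: [-1.393, 1.079, 1.397]
ft_force: [-3.7, -0.2, -3.0]
finger_gap: 0.0206
```

```bash
python3 - <<'E'
from h import *
plan([.3856,-.3548,.3833],104.6)
d=snap('side',14);w=snap('top',14)
a=cv2.resize(d['image'][300:400,275:375,::-1],None,fx=4,fy=4,interpolation=cv2.INTER_CUBIC)
b=cv2.resize(w['image'][240:340,400:500,::-1],None,fx=4,fy=4,interpolation=cv2.INTER_CUBIC)
cv2.imwrite('pics/c27.png',cv2.hconcat([a,b]))
E
```

```text
tcp [ 0.4205 -0.3455  0.386 ] jaw yaw 104.64 F [-3.67 -0.18 -2.97] gap 0.0206 t 16.875
shift mm [ 2.8 36.1 -0.1] roll 0.0006
```

View pics/c27.png

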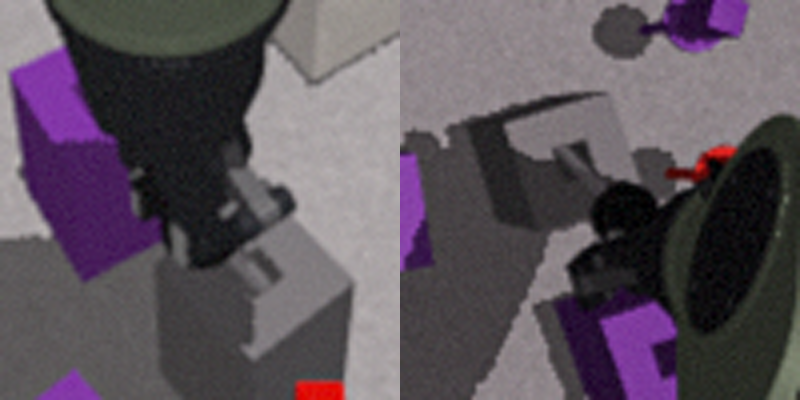

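Working: the shaft is in the hole and rotating upright. Continue.

jog_arm(moves=[{"gripper":12,"xyz":[1.3,-8.5,0],"roll":0},{"gripper":12,"xyz":[1.3,-8.5,0],"roll":0},{"gripper":12,"xyz":[5,-8.7,0],"roll":0},{"gripper":12,"xyz":[5,-8.8,0],"roll":0},{"gripper":12,"xyz":[4,-5,0],"roll":0},{"gripper":12,"xyz":[0,0,0],"roll":0}], force=20)

```text
time: 17.73
tcp_pos: [0.4587, -0.3357, 0.3694]
tool_rot: [-1.394, 1.078, 1.395]
ft_force: [-3.1, -0.3, -2.9]
finger_gap: 0.0206
```

```bash
python3 - <<'E'
from h import *
plan([.4638,-.3333,.3129],104.6)
d=snap('side',15);w=snap('top',15);v=snap('wrist',15)
a=cv2.resize(d['image'][280:400,275:375,::-1],None,fx=4,fy=4,interpolation=cv2.INTER_CUBIC)
b=np.ascontiguousarray(v['image'][:,160:480,::-1])
cv2.imwrite('pics/c28.png',cv2.hconcat([a,b]))
E
```

```text
tcp [ 0.4587 -0.3357  0.3694] jaw yaw 104.62 F [-3.08 -0.27 -2.95] gap 0.0206 t 17.725
shift mm [56.5 -5.5  1. ] roll 0.0004
```

View pics/c28.png

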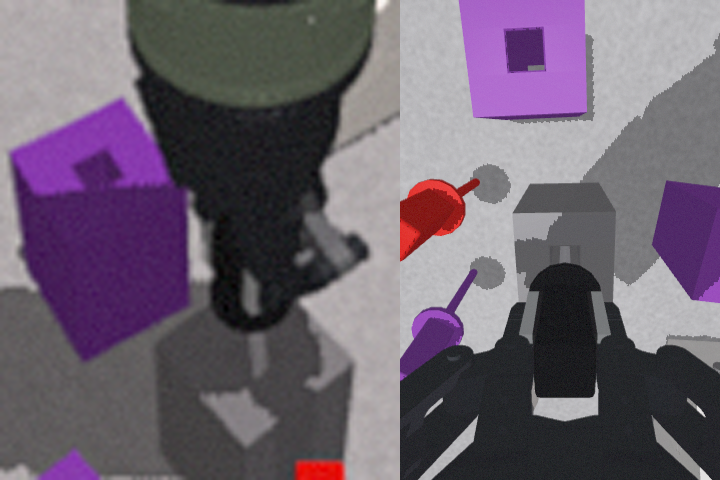

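jog_arm(moves=[{"gripper":12,"xyz":[4,-6,0.5],"roll":0},{"gripper":12,"xyz":[4,-6,0.5],"roll":0},{"gripper":12,"xyz":[0,-1,0],"roll":0},{"gripper":12,"xyz":[0,0,0],"roll":0},{"gripper":12,"xyz":[6,5,0],"roll":0},{"gripper":12,"xyz":[10,0,0],"roll":0},{"gripper":12,"xyz":[0,0,0],"roll":0}], force=20)

```text
time: 18.75
tcp_pos: [0.4664, -0.3325, 0.3449]
tool_rot: [-1.394, 1.077, 1.395]
ft_force: [-0.2, -0.4, -1.0]
finger_gap: 0.021
```

```bash
python3 - <<'E'
from h import *
plan([.4638,-.3333,.3129],104.6)
d=snap('side',16);v=snap('wrist',16)
a=cv2.resize(d['image'][280:400,275:375,::-1],None,fx=4,fy=4,interpolation=cv2.INTER_CUBIC)
b=np.ascontiguousarray(v['image'][:,160:480,::-1])
cv2.imwrite('pics/c29.png',cv2.hconcat([a,b]))
E
```

```text
tcp [ 0.4664 -0.3325  0.3449] jaw yaw 104.63 F [-0.16 -0.36 -0.95] gap 0.021 t 18.75
shift mm [32.   2.7 -0.1] roll 0.0005
```

View pics/c29.png

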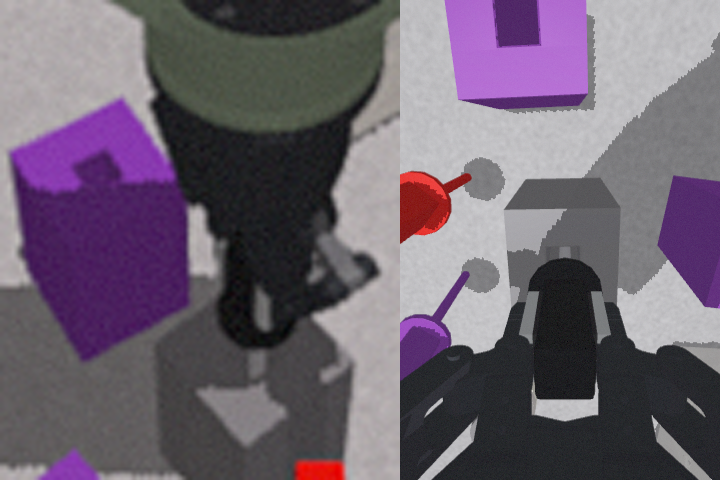

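jog_arm(moves=[{"gripper":12,"xyz":[12,2.5,0],"roll":0},{"gripper":12,"xyz":[12,0,0],"roll":0},{"gripper":12,"xyz":[4,0,0],"roll":0},{"gripper":12,"xyz":[2,0,0],"roll":0},{"gripper":12,"xyz":[0,0,0],"roll":0}], force=20)

```text
time: 19.48
tcp_pos: [0.4639, -0.3333, 0.3157]
tool_rot: [-1.395, 1.078, 1.395]
ft_force: [0.6, 0.3, -0.5]
finger_gap: 0.0204
```

```bash
python3 - <<'E'
from h import *
plan([.4638,-.3333,.3129],104.6)
d=snap('side',17)
cv2.imwrite('pics/c30.png',cv2.resize(d['image'][300:400,285:395,::-1],None,fx=5.5,fy=5.5,interpolation=cv2.INTER_CUBIC))
E
```

```text
tcp [ 0.4639 -0.3333  0.3157] jaw yaw 104.63 F [ 0.62  0.28 -0.45] gap 0.0204 t 19.475
shift mm [2.8 0.1 0. ] roll 0.0005
```

View pics/c30.png

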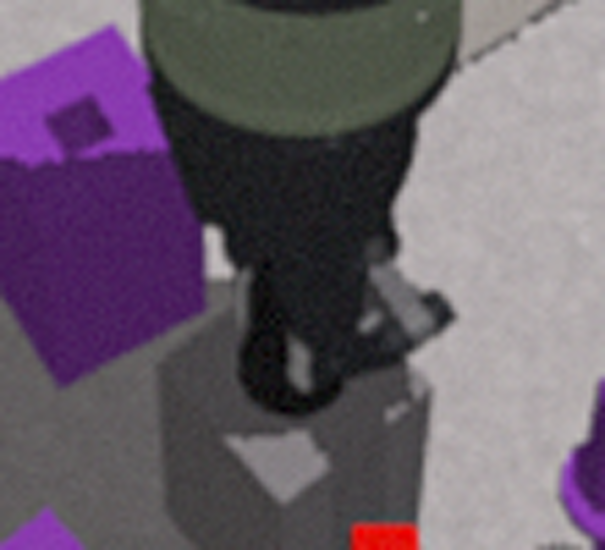

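Nearly seated. Lower in 1 mm steps until the force shows contact.

jog_arm(moves=[{"gripper":12,"xyz":[1.5,0,0],"roll":0},{"gripper":12,"xyz":[1.5,0,0],"roll":0},{"gripper":12,"xyz":[0,0,0],"roll":0}], force=20)

```text
time: 19.9
tcp_pos: [0.4639, -0.3333, 0.3126]
tool_rot: [-1.395, 1.078, 1.395]
ft_force: [0.5, -0.7, -1.2]
finger_gap: 0.0211
```

jog_arm(moves=[{"gripper":12,"xyz":[1.5,0,0],"roll":0},{"gripper":12,"xyz":[1.5,0,0],"roll":0},{"gripper":12,"xyz":[0,0,0],"roll":0}], force=20)

```text
time: 20.27
tcp_pos: [0.4641, -0.3332, 0.3121]
tool_rot: [-1.397, 1.078, 1.392]
ft_force: [-8.4, 6.3, 44.3]
finger_gap: 0.0208
```

jog_arm(moves=[{"gripper":12,"xyz":[-2.5,0,0],"roll":0},{"gripper":30,"xyz":[0,0,0],"roll":0},{"gripper":50,"xyz":[0,0,0],"roll":0},{"gripper":50,"xyz":[0,0,0],"roll":0},{"gripper":50,"xyz":[0,0,0],"roll":0}])

```text
time: 20.9
tcp_pos: [0.4639, -0.3333, 0.312]
tool_rot: [-1.395, 1.078, 1.395]
ft_force: [0.5, 0.2, -0.6]
finger_gap: 0.0501
```

```bash
python3 - <<'E'
from h import *
plan([.4638,-.3333,.3129],104.6)
d=snap('side',18);v=snap('wrist',18)
a=cv2.resize(d['image'][280:400,275:375,::-1],None,fx=4,fy=4,interpolation=cv2.INTER_CUBIC)
b=np.ascontiguousarray(v['image'][:,160:480,::-1])
cv2.imwrite('pics/c31.png',cv2.hconcat([a,b]))
E
```

```text
tcp [ 0.4639 -0.3333  0.312 ] jaw yaw 104.62 F [ 0.5   0.18 -0.57] gap 0.0501 t 20.9
shift mm [-0.9  0.1  0. ] roll 0.0004
```

View pics/c31.png

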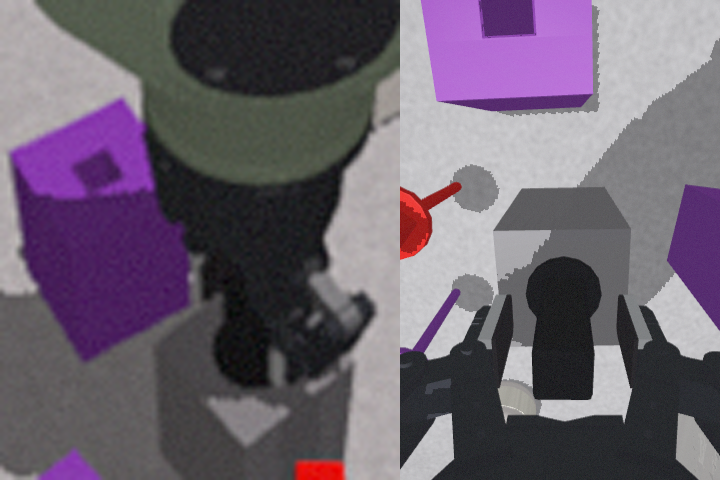

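Released, with clear gaps both sides. Retreat straight up and check.

jog_arm(moves=[{"gripper":50,"xyz":[-20,0,0],"roll":0},{"gripper":50,"xyz":[-40,0,0],"roll":0},{"gripper":50,"xyz":[-48,0,0],"roll":0},{"gripper":50,"xyz":[-30,40,0],"roll":0},{"gripper":50,"xyz":[-10,40,0],"roll":0},{"gripper":50,"xyz":[0,0,0],"roll":0},{"gripper":50,"xyz":[0,0,0],"roll":0}])

```text
time: 21.88
tcp_pos: [0.3867, -0.3534, 0.4601]
tool_rot: [-1.395, 1.077, 1.395]
ft_force: [1.2, 0.9, -0.4]
finger_gap: 0.0501
```

```bash
python3 - <<'E'
from h import *
plan([.4638,-.3333,.3129],104.6)
d=snap('side',19);w=snap('top',19);v=snap('wrist',19)
a=cv2.resize(d['image'][200:400,250:450,::-1],None,fx=2.4,fy=2.4,interpolation=cv2.INTER_CUBIC)
b=np.ascontiguousarray(v['image'][:,160:480,::-1])
cv2.imwrite('pics/c32.png',cv2.hconcat([a,b]))
cv2.imwrite('pics/c33.png',w['image'][:,:,::-1])
# compare handle position side view
for tg in (0,19):
    g=load('side',tg)['image'].max(2)<35
    k,l,st,c=cv2.connectedComponentsWithStats(g[335:385,315:365].astype(np.uint8)); print(tg,[(st[i].tolist(),c[i].round(1).tolist()) for i in range(1,k) if st[i,4]>25])
E
```

```text
tcp [ 0.3867 -0.3534  0.4601] jaw yaw 104.63 F [ 1.24  0.91 -0.42] gap 0.0501 t 21.875
shift mm [147.2 -79.6  -0. ] roll 0.0005
0 [([14, 10, 19, 32, 421], [23.3, 26.8])]
19 [([0, 2, 17, 20, 109], [5.4, 12.4]), ([14, 11, 18, 30, 373], [22.8, 27.1])]
```

View pics/c32.png

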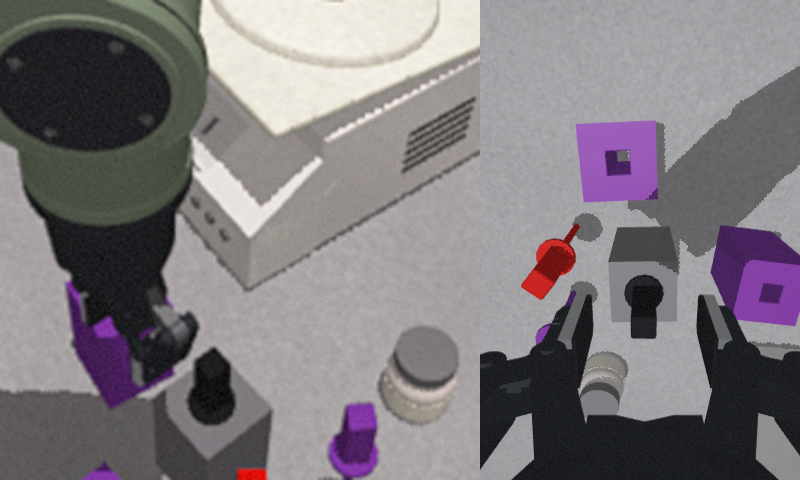

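View pics/c33.png

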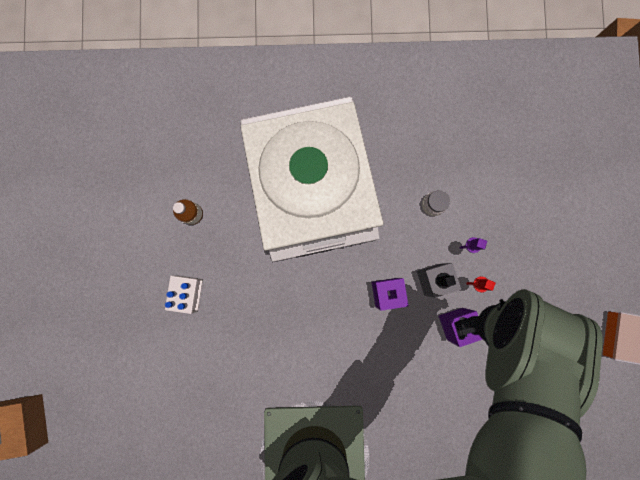

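```bash
python3 -c "
from bench import ctrl
print(ctrl.sign_off())"
```

```text
the job is handed in; nothing more can be done
None
```

I released the lid and put the rod back, and handed the job in at about 22 s of the 67 s allowed. `sign_off` reports no verdict, so everything below comes from my own checks.

**How it went:**
- I took the black-handled rod from the grey stand.
- The tool can only point straight down, so I tilted the rod about 35° in a light grip by levering it against the stand's hole.
- I found the slot in the side and wrist camera pictures, about 15 mm to the -y side of the window's middle.
- The rod's tip entered the slot on the first try, touched the latch at about 14 mm depth and pushed it in until it stopped.
- I then levered the rod upright in the stand's hole, seated the collar and let go.

**Last checks:**
- **Lid:** its front corner moved up about 11.5 pixels in the side view, which matches the full 36 mm rise, so I take the latch to be fully in.
- **Rod:** the handle is within 1 pixel of where it started in the side view, upright with the collar down. I did not measure the tip's height above the table.
- **Bystanders:** rack, bottle and jar look unmoved in the top view.
- **Robot:** the gripper is clear of everything.

**Readings that did not match expectations:**
- **Tip depth:** at the latch's stop I computed a tip depth of 20.6 mm where about 24 mm was expected. I put this down to calibration or a small slip of the rod in the grip. The value still falls inside the judged range.
- **Forces:** the push ended at about 50 N on the wrist because the latch had already reached its stop. Seating the collar briefly reached about 44 N, through the rod. Both are below the 120 N wrist limit.

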